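# Press the pocket volumes in the nipping press

### The job

Lay the newly bound pocket volumes flat in the drawn-out bed of the press, in order from the lowest number up, each in the bay that has as many brass studs as the volume has gold bands, then push the bed fully home under the platen. Fit the loose crank fully down over the hex hidden in the collar on top of the press and wind it clockwise until the platen bears firmly on the volumes. Lift the crank off and stand it upright in the middle of its round leather pad, and leave the other things on the table undisturbed.

Things in the scene. Friction and masses are not known exactly. Their poses are not given: they have to be found in the camera images.
- vol1: pocket volume 1, a loose oxblood red leather book with one gold band across its cover and spine, lying flat, 100 (its x) x 62 (its y) x 36 mm high, 180 g. Origin at the centre of its underside, z up. May be absent.
- vol2: pocket volume 2, a loose navy blue leather book with two gold bands across its cover and spine, lying flat, 100 (its x) x 62 (its y) x 36 mm high, 180 g. Origin at the centre of its underside, z up. May be absent.
- vol3: pocket volume 3, a loose dark green leather book with three gold bands across its cover and spine, lying flat, 100 (its x) x 62 (its y) x 36 mm high, 180 g. Origin at the centre of its underside, z up. May be absent.
- vol4: pocket volume 4, a loose tan brown leather book with four gold bands across its cover and spine, lying flat, 100 (its x) x 62 (its y) x 36 mm high, 180 g. Origin at the centre of its underside, z up. May be absent.
- bay1 (a point): bay 1 of the press's sliding bed, with one brass stud on the bed's edge beside it: near row (robot side), end nearer the press. Pocket 72 (point's x) by 108 mm (point's y, the sliding direction), fences 8 mm high; a volume's length lies along y. Point: centre of its floor, 38 mm above the table, moving with the bed. Bay pitch 92 mm in x, 114 in y.
- bay2 (a point): bay 2 of the press's sliding bed, with two brass studs on the bed's edge beside it: near row (robot side), end nearer the bed's knob. Pocket 72 (point's x) by 108 mm (point's y, the sliding direction), fences 8 mm high; a volume's length lies along y. Point: centre of its floor, 38 mm above the table, moving with the bed. Bay pitch 92 mm in x, 114 in y.
- bay3 (a point): bay 3 of the press's sliding bed, with three brass studs on the bed's edge beside it: far row, end nearer the press. Pocket 72 (point's x) by 108 mm (point's y, the sliding direction), fences 8 mm high; a volume's length lies along y. Point: centre of its floor, 38 mm above the table, moving with the bed. Bay pitch 92 mm in x, 114 in y.
- bay4 (a point): bay 4 of the press's sliding bed, with four brass studs on the bed's edge beside it: far row, end nearer the bed's knob. Pocket 72 (point's x) by 108 mm (point's y, the sliding direction), fences 8 mm high; a volume's length lies along y. Point: centre of its floor, 38 mm above the table, moving with the bed. Bay pitch 92 mm in x, 114 in y.
- bed (a joint): travel of the sliding bed, m: 0 = fully home under the platen (a stop there), 0.24 = fully drawn out to the right (press -y), clear of the platen, where it starts (0.225 to 0.24). It slides on runners with about 3 N of drag and stays where left.
- bed_knob (a point): top centre of the upright wooden knob (22 mm diameter, 50 mm tall) on the outer (press -y) end of the sliding bed, 88 mm above the table; pinch or push it to slide the bed. Its axes are the press's axes: the bed slides home along its +y.
- platen (a joint): how far the spring-mounted steel platen (176 x 226 x 18 mm) has come down from fully open, m; starts between 0 and 0.010. Driven only by the press screw, 10 mm per clockwise turn (from above). At 0.030 it just touches volumes lying in the bays; then its springs yield, 120 N per mm, adding 1 N at the crank's knob per 0.5 mm. Let go, it holds, or eases back to 0.031 at most; stop at 0.036.
- press: the fixed green bench press, 270 mm deep (x) and 240 mm wide (y), crosshead top 175 mm above the table, open to its right (-y) where two runners carry the bed out to 360 mm from the centre. Origin on the table below the screw's axis. On the crosshead a brass collar, 58 mm inside and 67 mm outside diameter, rim 213 mm above the table, hides the screw's hex.
- hex (a point): top of the vertical press screw's steel hex head, on its axis, 205 mm above the table, 8 mm below the collar's rim and 30 mm above its floor. 28 mm across flats: 24 mm of straight flats below a 4 mm chamfered nose. It never rises or falls; which way its flats face is unknown and differs each time. Screw friction about 0.2 N m (2 N at the crank's knob).
- crank: the loose dark steel crank, 0.5 kg, standing upright on the pad at first. Origin: centre of the hub's underside; z up, x along the arm. Hub: hexagonal skirt 44 mm across flats up to 30 mm, above it a round grip 40 mm in diameter up to 76 mm. The arm (20 mm wide, 62 to 74 mm up) runs along +x; a round counterweight, 24 mm thick, along -x to 54 mm. It balances on its hub.
- crank_socket (a point): centre of the mouth of the crank's hex socket, in the hub's underside (same point and axes as crank). Socket 30 mm across flats, 28 mm deep; its flats face the crank's x and every 60 degrees from it; about 8 degrees of play each way on the hex. Fully seated, its ceiling rests on the hex's nose and this point is 28 mm below hex.
- crank_knob (a point): top centre of the crank's upright revolving wooden knob, 24 mm diameter and 42 mm tall, 85 mm from the hub's axis along the crank's x; its top is 118 mm above the hub's underside. The knob spins freely on its pin.
- pad: round brown leather pad, 100 mm diameter, 3 mm thick, fixed on the table left of the press: the crank's place. Origin at the centre of its underside.
- paste_jar: closed paste jar, 60 mm diameter, 70 mm tall, a bystander. Origin under its centre.
- brush: paste brush lying on the table, a bystander.
- weight: brass paperweight, 56 mm diameter, 70 mm tall, a bystander. Origin under its centre.
- tumbler1: upturned glass tumbler on the black tray, 74 mm diameter, 92 mm tall, a bystander.
- tumbler2: the other upturned tumbler on the tray, a bystander.
- bottle: clear bottle on the tray, 66 mm diameter, 260 mm tall, a bystander.
Things that resemble listed ones, but are neither listed nor needed, are in the scene too. What is shaped like the vol1 but purple is not meant.

How it is judged:
On the way, in this order (a step that is already met when the one before it is completed fails the run):
1. volume 1 lies flat in bay 1, let go (horizontal distance between vol1 and bay1 below 0.012 m and z of vol1 in the frame of bay1 below 0.006 m and angle between vol1's own z axis and vertical below 0.09 rad and contact force between the fingers and vol1 below 0.5 N), for 0.2 s.
2. volume 2 lies flat in bay 2, let go (horizontal distance between vol2 and bay2 below 0.012 m and z of vol2 in the frame of bay2 below 0.006 m and angle between vol2's own z axis and vertical below 0.09 rad and contact force between the fingers and vol2 below 0.5 N), for 0.2 s.
3. volume 3 lies flat in bay 3, let go (horizontal distance between vol3 and bay3 below 0.012 m and z of vol3 in the frame of bay3 below 0.006 m and angle between vol3's own z axis and vertical below 0.09 rad and contact force between the fingers and vol3 below 0.5 N), for 0.2 s.
4. volume 4 lies flat in bay 4, let go (horizontal distance between vol4 and bay4 below 0.012 m and z of vol4 in the frame of bay4 below 0.006 m and angle between vol4's own z axis and vertical below 0.09 rad and contact force between the fingers and vol4 below 0.5 N), for 0.2 s.
5. the bed is fully home under the platen (value of joint bed below 0.005 m), for 0.2 s.
6. the crank's socket is fully down over the hex, the crank upright (horizontal distance between crank and hex below 0.004 m and z of crank in the frame of hex below -0.02 m and angle between crank's own z axis and vertical below 0.08 rad), for 0.2 s.
7. with the crank still on, the platen is wound down and bears on every volume (all of step 6 and contact force between platen and vol1 above 4 N and contact force between platen and vol2 above 4 N and contact force between platen and vol3 above 4 N and contact force between platen and vol4 above 4 N), for 0.2 s.
At the end, for the whole second after the job is handed in: Every volume present lies flat in its own bay (centre within 12 mm of the bay's, tilt under 5 degrees), the bed is home within 5 mm, the platen bears on each volume with at least 4 N, and the crank stands at rest and upright (within 4.5 degrees) on the pad, its hub within 30 mm of the pad's centre (horizontal distance between vol1 and bay1 below 0.012 m and z of vol1 in the frame of bay1 below 0.006 m and angle between each of vol1, vol2, vol3, vol4's own z axis and vertical below 0.09 rad and horizontal distance between vol2 and bay2 below 0.012 m and z of vol2 in the frame of bay2 below 0.006 m and horizontal distance between vol3 and bay3 below 0.012 m and z of vol3 in the frame of bay3 below 0.006 m and horizontal distance between vol4 and bay4 below 0.012 m and z of vol4 in the frame of bay4 below 0.006 m and value of joint bed below 0.005 m and contact force between platen and vol1 above 4 N and contact force between platen and vol2 above 4 N and contact force between platen and vol3 above 4 N and contact force between platen and vol4 above 4 N and horizontal distance between crank and pad below 0.03 m and angle between crank's own z axis and vertical below 0.08 rad and z of crank in the frame of pad below 0.008 m and linear speed of crank below 0.02 m/s); the robot touches nothing.
It fails at once if the paste jar, brush or paperweight is moved by more than 30 mm or knocked over (distance of any of paste_jar, brush, weight from where it was at the start of the episode above 0.03 m or angle between any of paste_jar, weight's own z axis and vertical above 0.5 rad).
It fails at once if the tumblers or bottle are moved by more than 30 mm or knocked over (distance of any of tumbler1, tumbler2, bottle from where it was at the start of the episode above 0.03 m or angle between any of tumbler1, tumbler2, bottle's own z axis and vertical above 0.5 rad).
Of vol1, vol2, vol3, vol4 only 2 to 4 are there at a start; the rules pass over those that are not, and their reading is None.
At some moment in a run one of vol1, vol2, vol3, vol4 may be knocked a few centimetres aside while the robot is not near it.
It also fails if it takes over 210 s, if anything falls off the work surface, if the arm or the gripper's body presses on something with over 40 N, if the wrist force passes 120 N, or if a joint passes its speed limit or range.

### The arm

A 7-joint arm with a two-finger parallel gripper is mounted at the origin on the work surface. World frame = base frame: x ahead of the robot, y to its left, z up, the work surface at z = 0. Lengths are in m, angles in rad, forces in N, time in s.
With the tool pointing down it reaches from about 0.4 to 0.85 m from the base axis. Payload 10.4 kg.
Tool frame: the origin (TCP) lies midway between the tips of the shut fingers; the grasp point (between the pads) lies 19 mm behind it; z points along the fingers, y is the direction in which the jaws open and shut (so a half turn about z gives the same grasp; the last joint's range is limited). The gripper opens to 85 mm and grips with 20 to 120 N. Pads are 22 mm wide; open, the fingers measure 114 mm over their backs; the gripper's body (76 mm by 85 mm) begins 54 mm behind the grasp point. The pads swing forward as they close: fully open they stand 13 mm farther back than shut.
Start: joints at [-1.123, 0.332, -0.065, 1.46, 0.022, 1.35, -0.088], TCP at [0.283, 0.557, 0.231] pointing down, gripper open.
Joint ranges: [-2.6, 2.6], [-0.5, 2.12], [-1.47, 1.34], [0.16, 2.42], [-1.27, 4.41], [0.06, 2.06], [-2.6, 2.6]. Speed limits (rad/s): [2.22, 2.22, 2.79, 2.79, 3.14, 3.14, 3.14].

### API

Orientations are given as a rotation vector (axis times angle).
In Python, from workcell import telemetry, imaging, finish_job gives the robot as it stands.
- The arm moves only by the shell command python3 -m crank 'ROWS' [OPENING] [FORCE]. ROWS is JSON, a list of rows, each an object with "dp": the shift along the world's x, y, z in mm, a list of three; "turn": the turn, a rotation vector about the world's x, y, z in rad, a list of three. In form: [{"dp": [x, y, z], "turn": [wx, wy, wz]}, ...]. A call has 1 to 10 rows; each row shifts and turns the commanded pose from where the row before left it; what a row does not reach is not made up. A row lasts 1/8 s, in which the tool goes at most 62.5 mm and 10.7 degrees, less where a joint would pass 70% of its speed; a pose out of reach is approached as far as the arm can. A call is refused whole if a number of a shift passes 62.5 or a number of a turn 0.188, either way. A call with a gripper value outside its range is refused whole. OPENING is the opening, from 0 (shut) to 1 (fully open), set as the call begins (- or left out, the last holds). The fingers move at their own pace and stop on an object; FORCE is the grip in N (left out, the last holds). Time passes only in rows, so rows that do not move let the fingers close. It gives the time, the measured TCP pose, the force and the opening at its end, in the units of the state.
- telemetry.sense(): the state, without advancing time (a new reading comes with each control period).
- imaging.snapshot(name): name is "side" or "top" or "wrist"; returns a dict with "color" (400x640x3 uint8, red, green, blue), "z_map" (400x640 float32, m along the optical axis (not along the pixel's ray), 0 where there is no reading), "fovy" (degrees; the focal length in pixels is half the picture's height over the tangent of half this angle, whatever the lens; pixels are square), "cx", "cy" (the principal point, pixels), "dist_coeffs" ([k1, k2, p1, p2, k3] as OpenCV has them; the pictures are not rectified), "R" (3x3) and "t" (3): a world point X has camera coordinates R X + t. Camera axes: x right, y down, z forward; pixel columns grow to the right and rows downward; lengths in m; the calibration is good to about 2 mm. A picture is of the moment at which its call begins.
- finish_job(): hands the job in, once; it reports no verdict.
The state is a dict: "time": time; "q": joint angles; "dq": joint speeds; "joint_efforts": joint torques, N m; "tool_pos": TCP position; "ee_rot": TCP orientation; "force": force on the tool from outside, world axes, zero at the start; "ft_torque": the same for the moment, N m; "width": finger opening in m.
Only numpy, scipy, OpenCV 4.12 (cv2) and the standard library are available. Lean on these libraries where they do the work, as an engineer would, in place of code of your own. Each camera call takes 0.05 s, during which the arm holds its last target. There are 200 camera calls.

## Working session

There is one attempt and no reset: what is moved stays moved. The work goes in short steps, Python scripts to look and compute and a shell command to move; the robot and the scene stay as the last step left them, time stands still between calls to the robot, and variables do not carry over. Pictures are saved under pics/ and viewed, about 12 in all and at most 16, crops included, and the job is handed in when it is done.

```bash
ls; mkdir -p pics; cat > h.py <<'E'
import numpy as np, cv2
from workcell import telemetry, imaging
def K(s):
    f=200/np.tan(np.radians(s['fovy'])/2)
    return np.array([[f,0,s['cx']],[0,f,s['cy']],[0,0,1.]])
def ray(s,uv):
    p=cv2.undistortPoints(np.float64(uv).reshape(-1,1,2),K(s),np.float64(s['dist_coeffs'])).reshape(-1,2)
    d=np.c_[p,np.ones(len(p))]@s['R']
    return -s['R'].T@s['t'],d
def onz(s,uv,z):
    o,d=ray(s,uv); return o+d*((z-o[2])/d[:,2])[:,None]
def cloud(s):
    v,u=np.mgrid[:400,:640]; uv=np.c_[u.ravel(),v.ravel()]
    o,d=ray(s,uv); P=o+d*s['z_map'].ravel()[:,None]
    P[s['z_map'].ravel()==0]=np.nan
    return P.reshape(400,640,3)
def proj(s,X):
    return cv2.projectPoints(np.float64(X).reshape(-1,1,3),cv2.Rodrigues(np.float64(s['R']))[0],np.float64(s['t']),K(s),np.float64(s['dist_coeffs']))[0].reshape(-1,2)
def save(s,n,box=None,k=1):
    c=s['color'][:,:,::-1]
    if box: c=c[box[1]:box[3],box[0]:box[2]]
    cv2.imwrite('pics/'+n+'.png',cv2.resize(c,None,fx=k,fy=k,interpolation=cv2.INTER_CUBIC))
E
python3 - <<'E'
from h import *
import pickle
print(telemetry.sense())
for n in ('top','side'):
    s=imaging.snapshot(n); pickle.dump(s,open(n+'0.pkl','wb')); save(s,n+'0')
    print(n,s['fovy'],s['cx'],s['cy'],s['dist_coeffs'],-s['R'].T@s['t'],s['R'])
E
```

```text
pics
{'time': 0.0, 'q': array([-1.12262102,  0.33286545, -0.0647065 ,  1.46093002,  0.02156836,
        1.3499057 , -0.08851477]), 'dq': array([ 6.18111049e-04,  5.73681527e-04,  5.84556955e-05,  1.26168557e-03,
        3.80201028e-04, -5.23405861e-04,  1.58894027e-05]), 'joint_efforts': array([-1.85815312e-03, -6.25454164e+01,  4.78399184e-02, -3.91611993e+01,
        1.60555250e-02,  9.93683352e-03, -6.10950096e-06]), 'tool_pos': array([0.28330824, 0.5566816 , 0.23052535]), 'ee_rot': array([-7.32604582e-01, -3.05467161e+00,  2.17208555e-03]), 'force': array([ 0.81389896,  0.42661877, -0.23155156]), 'ft_torque': array([-0.03607199,  0.00980867,  0.00517792]), 'width': 0.08562324944132643}
top 51.325853192304 320.8437251140116 199.93724336147466 [-0.09135298  0.          0.          0.          0.        ] [0.47380354 0.00942314 1.18998504] [[-0.01616354 -0.99979104  0.01251427]
 [-0.99887464  0.01558805 -0.04479356]
 [ 0.04458912 -0.01322421 -0.99891788]]
side 43.81837386994924 325.2618954816933 204.4573970688512 [-0.0452438  0.         0.         0.         0.       ] [-0.36857816 -0.49634818  1.02776505] [[ 0.50277842 -0.86438346  0.00742183]
 [-0.5686011  -0.33717586 -0.75033674]
 [ 0.65108113  0.37303306 -0.66101414]]
```

View pics/top0.png

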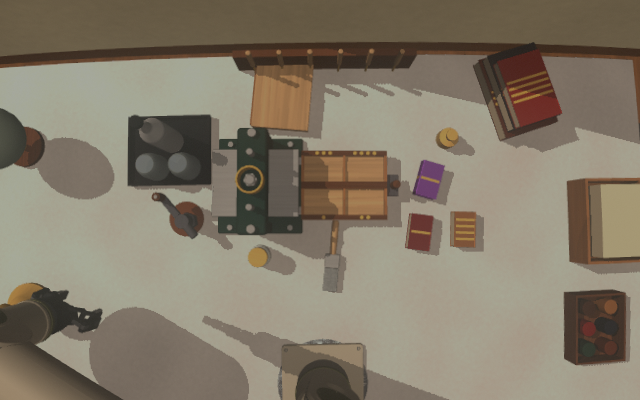

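View pics/side0.png

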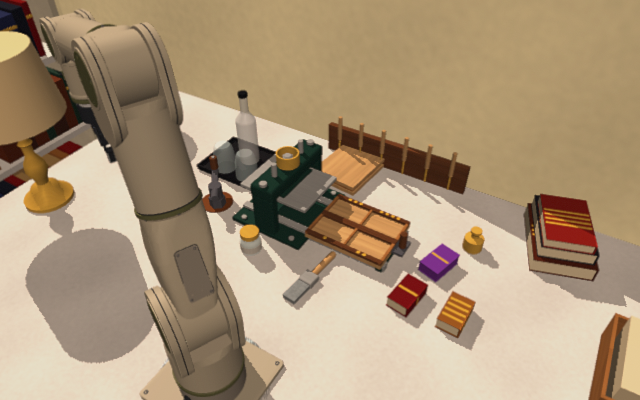

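Candidates: oxblood with one gold band at top (420,232) = vol1; tan with four bands at (464,229) = vol4; purple (429,180) is the excluded decoy; the stack at (528,88) is far too large. No navy or green volume is visible. The crank is on the pad at (187,218), the press collar at (249,180).

```bash
python3 - <<'E'
from h import *
import pickle
s=pickle.load(open('top0.pkl','rb')); P=cloud(s)
save(s,'crop_top',(120,110,490,260),2)
hsv=cv2.cvtColor(s['color'],cv2.COLOR_RGB2HSV)
def rect(box,zl,zh,name,zp=None):
    m=np.zeros((400,640),bool); u0,v0,u1,v1=box; m[v0:v1,u0:u1]=1
    m&=(P[...,2]>zl)&(P[...,2]<zh)
    q=P[m]
    r=cv2.minAreaRect(np.float32(q[:,:2]*1000))
    print(name,len(q),'z',np.median(q[:,2]).round(4),'rect',np.round(r[0],1),np.round(r[1],1),round(r[2],1),'mean',q[:,:2].mean(0).round(4))
rect((395,205,445,260),.026,.046,'red')
rect((445,205,485,260),.026,.046,'tan')
rect((230,160,270,200),.2,.225,'collar')
rect((296,145,390,225),.03,.055,'bed')
rect((385,170,405,200),.07,.1,'knob')
rect((240,235,275,275),.05,.09,'jar')
rect((225,120,275,240),.16,.19,'crosshead')
rect((140,180,215,250),.06,.09,'crankarm')
rect((140,180,175,210),.1,.14,'crankknob')
m=(hsv[...,0]<12)&(hsv[...,1]>90)
for a in [(187,218),(155,196),(168,205),(160,198),(192,232),(249,180),(240,70),(345,185),(394,185)]: print(a,P[a[1],a[0]].round(3))
E
```

```text
red 810 z 0.0351 rect [ 432.7 -282.7] [ 64.1 100.5] 81.5 mean [ 0.4328 -0.282 ]
tan 783 z 0.0353 rect [ 437.4 -408.8] [ 62.5 101.3] 87.9 mean [ 0.4383 -0.4076]
collar 289 z 0.21 rect [570.3 165.7] [63.5 62.7] 39.0 mean [0.57   0.1658]
bed 5896 z 0.0385 rect [565.9 -74.6] [246.1 189.9] 89.2 mean [ 0.5669 -0.071 ]
knob 52 z 0.0867 rect [ 563.8 -205.6] [19.3 17.8] 52.2 mean [ 0.5637 -0.2055]
jar 320 z 0.0688 rect [374.2 167.2] [51.2 52.4] 1.5 mean [0.3742 0.1664]
crosshead 2790 z 0.174 rect [569.6 166.2] [ 77.9 263.1] 88.6 mean [0.5689 0.1639]
crankarm 489 z 0.0768 rect [483.7 381.9] [139.1  41.2] 46.3 mean [0.4805 0.3753]
crankknob 77 z 0.1189 rect [537.6 423.8] [19.2 21.7] 4.5 mean [0.5372 0.4221]
(187, 218) [0.481 0.355 0.079]
(155, 196) [0.538 0.426 0.122]
(168, 205) [nan nan nan]
(160, 198) [0.533 0.414 0.117]
(192, 232) [0.443 0.341 0.079]
(249, 180) [0.568 0.166 0.205]
(240, 70) [ 0.913  0.225 -0.002]
(345, 185) [ 0.565 -0.073  0.043]
(394, 185) [ 0.56  -0.202  0.083]
```

View pics/crop_top.png

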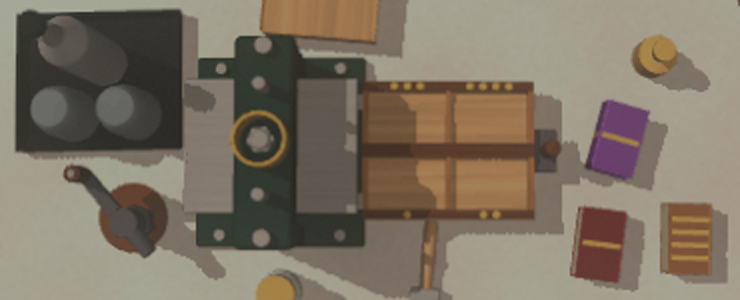

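The crop confirms vol1 (one band) and vol4 (four bands), and the stud counts: near row 1/2, far row 3/4. Moving above vol1.

```bash
python3 -m crank '[{"dp":[15,-42,10],"turn":[0,0,-0.141]},{"dp":[15,-42,10],"turn":[0,0,-0.141]},{"dp":[15,-42,10],"turn":[0,0,-0.141]},{"dp":[15,-42,10],"turn":[0,0,-0.141]},{"dp":[15,-42,10],"turn":[0,0,-0.141]},{"dp":[15,-42,10],"turn":[0,0,-0.141]},{"dp":[15,-42,10],"turn":[0,0,-0.141]},{"dp":[15,-42,10],"turn":[0,0,-0.141]},{"dp":[15,-42,10],"turn":[0,0,-0.141]},{"dp":[15,-42,10],"turn":[0,0,-0.141]}]' 1
python3 -m crank '[{"dp":[0,-42,-17],"turn":[0,0,-0.141]},{"dp":[0,-42,-17],"turn":[0,0,-0.141]},{"dp":[0,-42,-17],"turn":[0,0,-0.141]},{"dp":[0,-42,-17],"turn":[0,0,-0.141]},{"dp":[0,-42,-17],"turn":[0,0,-0.141]},{"dp":[0,-42,-17],"turn":[0,0,-0.141]},{"dp":[0,-42,-17],"turn":[0,0,-0.141]},{"dp":[0,-42,-17],"turn":[0,0,-0.141]},{"dp":[0,-42,-17],"turn":[0,0,-0.141]},{"dp":[0,-42,-17],"turn":[0,0,-0.141]}]'
cat >> h.py <<'E'
from scipy.spatial.transform import Rotation as Ro
def tool():
    t=telemetry.sense(); M=Ro.from_rotvec(t['ee_rot']).as_matrix()
    print('t',round(t['time'],2),'tcp',(t['tool_pos']*1000).round(1),'jaw deg',round(np.degrees(np.arctan2(M[1,1],M[0,1])),2),'z',M[:,2].round(3),'F',t['force'].round(1),'w',round(t['width']*1000,1),'q',t['q'].round(2))
    return t,M
def rect(P,box,zl,zh,name,off=(0,0)):
    m=np.zeros((400,640),bool); u0,v0,u1,v1=box; m[v0:v1,u0:u1]=1
    m&=(P[...,2]>zl)&(P[...,2]<zh); q=P[m]
    if len(q)<5: print(name,'none'); return
    r=cv2.minAreaRect(np.float32(q[:,:2]*1000))
    print(name,len(q),'z',np.median(q[:,2]).round(4),'rect',np.round(r[0],1),np.round(r[1],1),round(r[2],1))
    return r
E
python3 - <<'E'
from h import *
tool()
s=imaging.snapshot('wrist'); save(s,'w1'); tool()
P=cloud(s); print(-s['R'].T@s['t'],s['R'].round(2),s['fovy'])
red=(s['color'][...,0].astype(int)>1.8*s['color'][...,2])&(P[...,2]>.028)&(P[...,2]<.045)
q=P[red]; 
r=cv2.minAreaRect(np.float32(q[:,:2]*1000)); print(len(q),r,np.median(q[:,2]))
E
```

```text
time: 1.35
tool_pos: [0.4336, 0.1355, 0.3315]
ee_rot: [-2.542, -1.846, 0.0]
force: [0.4, -0.2, -0.1]
width: 0.0854
time: 2.6
tool_pos: [0.4333, -0.2841, 0.1608]
ee_rot: [-3.132, 0.241, -0.0]
force: [0.3, -0.3, -0.3]
width: 0.0856
t 2.6 tcp [ 433.3 -284.1  160.8] jaw deg -98.79 z [ 0.  0. -1.] F [ 0.3 -0.3 -0.3] w 85.6 q [-0.24  0.18  0.81  1.87 -0.14  1.15 -1.1 ]
t 2.65 tcp [ 431.2 -288.9  158.9] jaw deg -99.45 z [-0.002 -0.003 -1.   ] F [-4.4 -1.  -1. ] w 85.7 q [-0.23  0.18  0.81  1.87 -0.14  1.15 -1.1 ]
[ 0.50521548 -0.296042    0.30385081] [[-0.15 -0.99  0.  ]
 [-0.95  0.15  0.29]
 [-0.28  0.04 -0.96]] 71.23113202107145
40549 ((504.3550720214844, -214.71829223632812), (492.94317626953125, 208.19227600097656), 72.95181274414062) 0.03798975500028906
```

View pics/w1.png

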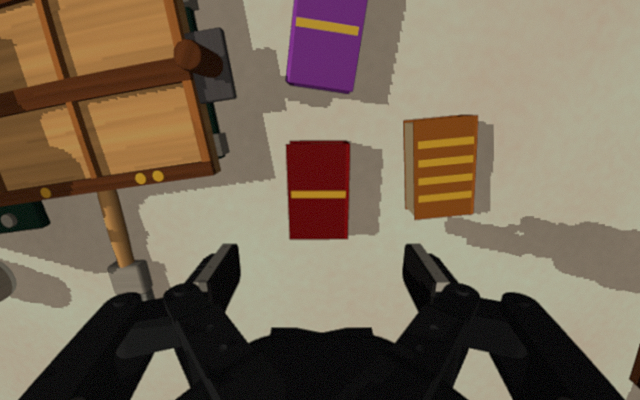

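The wrist view shows vol1 at (318,190) centred between the fingers, vol4 at (441,167), the purple decoy at (328,42), and bays 1 and 2 with their studs at left.

```bash
cat >> h.py <<'E'
def book(s,seed,name,z=.036,tol=.007):
    P=cloud(s); m=(abs(P[...,2]-z)<tol).astype(np.uint8)
    m=cv2.erode(m,np.ones((3,3)))
    n,l=cv2.connectedComponents(m); k=l[seed[1],seed[0]]
    q=P[l==k]; r=cv2.minAreaRect(np.float32(q[:,:2]*1000)); print(name,k,len(q),np.median(q[:,2]).round(4),np.round(r[0],1),np.round(r[1],1),round(r[2],1)); return r
E
python3 - <<'E'
from h import *
tool()
s=imaging.snapshot('wrist'); tool()
book(s,(318,165),'vol1'); book(s,(465,167),'vol4')
E
```

```text
t 2.65 tcp [ 431.2 -288.9  158.9] jaw deg -99.45 z [-0.002 -0.003 -1.   ] F [-4.4 -1.  -1. ] w 85.7 q [-0.23  0.18  0.81  1.87 -0.14  1.15 -1.1 ]
t 2.7 tcp [ 431.2 -286.8  159.6] jaw deg -99.08 z [-0.003 -0.002 -1.   ] F [-0.4  0.5  0.1] w 85.1 q [-0.23  0.18  0.81  1.87 -0.14  1.15 -1.1 ]
vol1 9 5498 0.0365 [ 429.4 -281.5] [59.9 98.5] 81.5
vol4 8 5861 0.0366 [ 434.7 -407.6] [61.4 98.6] 87.0
```

```bash
python3 -m crank '[{"dp":[-2,1.5,-40],"turn":[0,0,0.005]},{"dp":[0,0,-40],"turn":[0,0,0]},{"dp":[0,0,-40],"turn":[0,0,0]},{"dp":[0,0,-35.5],"turn":[0,0,0]},{"dp":[0,0,0],"turn":[0,0,0]}]' 1
python3 -m crank '[{"dp":[0,0,0],"turn":[0,0,0]},{"dp":[0,0,0],"turn":[0,0,0]},{"dp":[0,0,0],"turn":[0,0,0]},{"dp":[0,0,0],"turn":[0,0,0]},{"dp":[0,0,0],"turn":[0,0,0]}]' 0 40
python3 -m crank '[{"dp":[0,0,30],"turn":[0,0,0]},{"dp":[0,0,40],"turn":[0,0,0]},{"dp":[0,0,45],"turn":[0,0,0]},{"dp":[0,0,30],"turn":[0,0,0]}]'
```

```text
time: 3.32
tool_pos: [0.4298, -0.2802, 0.004]
ee_rot: [-3.132, 0.225, 0.007]
force: [-0.8, -0.5, 0.9]
width: 0.0857
time: 3.95
tool_pos: [0.4326, -0.2819, 0.0076]
ee_rot: [3.133, -0.226, 0.004]
force: [-2.0, 1.7, 8.8]
width: 0.0614
time: 4.45
tool_pos: [0.432, -0.2819, 0.1537]
ee_rot: [3.133, -0.227, 0.005]
force: [1.0, 1.0, -1.3]
width: 0.0618
```

```bash
python3 -m crank '[{"dp":[9,26.5,0],"turn":[0,0,0.17]},{"dp":[9,26.5,0],"turn":[0,0,0.17]},{"dp":[9,26.5,0],"turn":[0,0,0.17]},{"dp":[9,26.5,0],"turn":[0,0,0.17]},{"dp":[9,26.5,0],"turn":[0,0,0.17]},{"dp":[9,26.5,0],"turn":[0,0,0.17]},{"dp":[9,26.5,0],"turn":[0,0,0.17]},{"dp":[9,26.5,0],"turn":[0,0,0.17]},{"dp":[9,26.5,0],"turn":[0,0,0.17]},{"dp":[9,26.5,0],"turn":[0,0,0.17]}]'
python3 -m crank '[{"dp":[0,0,0],"turn":[0,0,0]},{"dp":[0,0,0],"turn":[0,0,0]}]'
python3 - <<'E'
from h import *
tool(); s=imaging.snapshot('wrist'); w=s; save(s,'w2')
t=imaging.snapshot('top'); tool(); save(t,'t2',(220,110,500,260),2.8)
P=cloud(t); rect(P,(280,130,420,240),.12,.2,'held?'); rect(P,(445,205,485,260),.026,.046,'vol4')
book(t,(370,170),'bay4 floor',z=.038,tol=.0035)
book(t,(370,200),'bay2 floor',z=.038,tol=.0035)
E
```

```text
time: 5.7
tool_pos: [0.5219, -0.0157, 0.1519]
ee_rot: [2.232, 2.21, 0.002]
force: [0.3, -0.2, -2.7]
width: 0.061
time: 5.95
tool_pos: [0.5214, -0.0172, 0.1514]
ee_rot: [2.24, 2.202, 0.001]
force: [-0.9, -0.5, -1.0]
width: 0.0614
t 5.95 tcp [521.4 -17.2 151.4] jaw deg -0.99 z [ 0.001 -0.    -1.   ] F [-0.9 -0.5 -1. ] w 61.4 q [-0.48  0.17  0.46  1.86 -0.08  1.13  0.  ]
t 6.05 tcp [521.3 -17.6 151.2] jaw deg -1.02 z [ 0.001 -0.    -1.   ] F [-0.4  0.5 -1.5] w 61.4 q [-0.47  0.17  0.46  1.86 -0.08  1.13  0.  ]
held? none
vol4 779 z 0.0352 rect [ 438. -408.] [ 63.1 101.4] 86.2
bay4 floor 0 255581 nan [584.3 -45.6] [1404.2 3284.4] 0.6
bay2 floor 68 38 0.0379 [ 508.6 -137.7] [26.3 30. ] 28.8
```

View pics/t2.png

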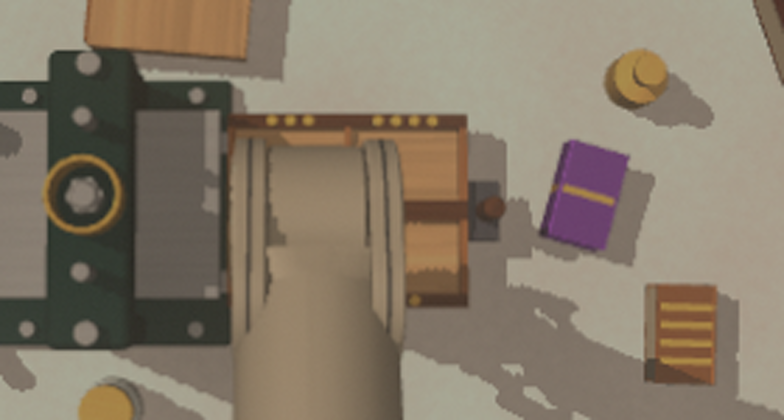

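View pics/w2.png

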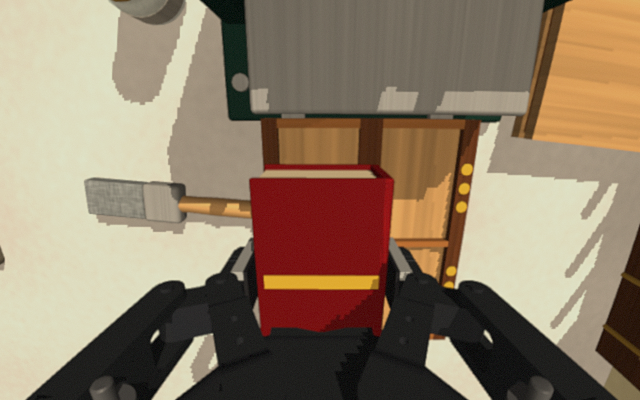

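The top view shows the arm over the bed, with vol4 undisturbed. The wrist view shows vol1 held at (320,250), bay 3 at (420,185) and the press-end fence at v≈125.

```bash
python3 - <<'E'
from h import *
s=imaging.snapshot('wrist'); P=cloud(s)
def seg(pts,ax,lab):
    z=(pts[:,2]*1000); out=[];st=0
    lev=np.where(abs(z-38)<3.9,'f',np.where(abs(z-46.5)<4.5,'T','.'))
    for i in range(1,len(z)+1):
        if i==len(z) or lev[i]!=lev[st]:
            if i-st>1: out.append((str(lev[st]),round(pts[st,ax]*1000,1),round(pts[i-1,ax]*1000,1),round(float(np.median(z[st:i])),1)))
            st=i
    print(lab,out)
for v in (145,155): seg(P[v,255:485],0,f'row{v}')
for u in (330,410,430): seg(P[112:(165 if u<370 else 256),u],1,f'col{u}')
m=abs(P[...,2]-np.nanmedian(P[200:260,300:340,2]))<.006
m[:, :240]=0; m[:,410:]=0
q=P[m]; r=cv2.minAreaRect(np.float32(q[:,:2]*1000)); print('book top',np.median(q[:,2]),r, q[:,:2].min(0),q[:,:2].max(0))
tool()
E
```

```text
row145 [('.', np.float64(453.4), np.float64(459.3), 0.9), ('T', np.float64(470.3), np.float64(484.0), 46.3), ('f', np.float64(484.0), np.float64(555.7), 38.6), ('T', np.float64(555.4), np.float64(575.5), 46.5), ('f', np.float64(577.2), np.float64(648.3), 38.6), ('T', np.float64(648.1), np.float64(661.8), 46.1), ('.', np.float64(688.3), np.float64(695.2), 0.4)]
row155 [('.', np.float64(451.9), np.float64(459.6), 0.2), ('T', np.float64(470.6), np.float64(483.8), 46.2), ('f', np.float64(483.8), np.float64(556.0), 38.7), ('T', np.float64(556.0), np.float64(574.2), 46.8), ('f', np.float64(577.0), np.float64(647.8), 38.8), ('T', np.float64(647.3), np.float64(661.0), 46.6), ('.', np.float64(687.5), np.float64(696.6), 0.5)]
col330 [('.', np.float64(55.0), np.float64(50.5), 16.6), ('T', np.float64(50.1), np.float64(42.6), 45.9), ('f', np.float64(41.3), np.float64(8.9), 38.6)]
col410 [('.', np.float64(54.3), np.float64(49.4), 16.8), ('T', np.float64(49.2), np.float64(41.5), 45.9), ('f', np.float64(40.4), np.float64(-66.5), 38.7), ('T', np.float64(-66.6), np.float64(-72.9), 45.9), ('f', np.float64(-77.9), np.float64(-82.7), 38.6), ('.', np.float64(-12.5), np.float64(-11.9), 171.7)]
col430 [('.', np.float64(54.2), np.float64(48.5), 25.6), ('T', np.float64(48.2), np.float64(41.4), 46.1), ('f', np.float64(40.1), np.float64(-67.4), 38.6), ('T', np.float64(-67.1), np.float64(-72.6), 46.8), ('f', np.float64(-78.8), np.float64(-87.1), 38.7)]
book top 0.18011627461061203 ((523.7701416015625, -12.939743041992188), (82.8196792602539, 79.90778350830078), 88.55354309082031) [ 0.48395784 -0.05502882] [0.56375329 0.02900871]
t 6.1 tcp [521.3 -17.5 151.1] jaw deg -1.0 z [ 0. -0. -1.] F [ 0.2  0.5 -1.6] w 61.1 q [-0.47  0.17  0.46  1.86 -0.08  1.13  0.  ]
```

```bash
python3 - <<'E'
from h import *
s=imaging.snapshot('wrist'); P=cloud(s)
print(onz(s,[(250,179),(393,179),(258,270),(384,270)],.1797).round(4))
print(P[176:184,320].round(4), P[200,246:256].round(3)[:, [0,2]], P[200,386:398].round(3)[:,[0,2]])
save(s,'w3',(230,110,480,300),3)
E
```

```text
[[ 0.492   0.0286  0.1797]
 [ 0.5524  0.0274  0.1797]
 [ 0.4917 -0.0151  0.1797]
 [ 0.5507 -0.0162  0.1797]]
[[0.5215 0.0254 0.1624]
 [0.5215 0.0251 0.163 ]
 [0.5216 0.0281 0.1785]
 [0.5215 0.0279 0.1792]
 [0.5215 0.0276 0.18  ]
 [0.5215 0.0274 0.1809]
 [0.5215 0.0265 0.1789]
 [0.5215 0.0263 0.18  ]] [[0.441 0.01 ]
 [0.441 0.009]
 [0.442 0.007]
 [0.443 0.006]
 [0.491 0.179]
 [0.492 0.181]
 [0.492 0.179]
 [0.493 0.18 ]
 [0.493 0.18 ]
 [0.494 0.181]] [[0.55  0.18 ]
 [0.55  0.181]
 [0.551 0.18 ]
 [0.551 0.18 ]
 [0.551 0.18 ]
 [0.552 0.181]
 [0.552 0.18 ]
 [0.59  0.04 ]
 [0.591 0.039]
 [0.592 0.039]
 [0.594 0.038]
 [0.594 0.039]]
```

View pics/w3.png

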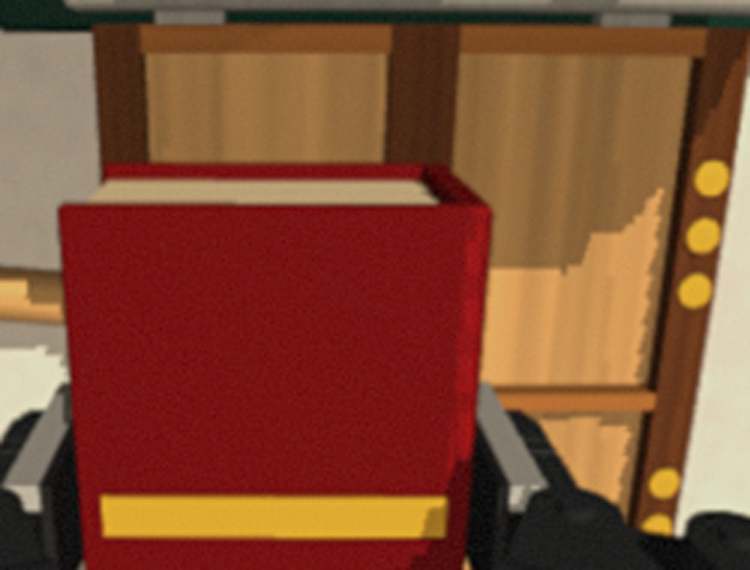

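The crop shows vol1 over the bed, its front edge short of the press-end fence by about 13 mm. Shift and lower to just over the fences, then look again.

```bash
python3 -m crank '[{"dp":[-2,5,-30],"turn":[0,0,0]},{"dp":[0,4.5,-30],"turn":[0,0,0]},{"dp":[0,0,-30],"turn":[0,0,0]},{"dp":[0,0,0],"turn":[0,0,0]},{"dp":[0,0,0],"turn":[0,0,0]}]'
python3 - <<'E'
from h import *
tool(); s=imaging.snapshot('wrist'); P=cloud(s)
np.set_printoptions(suppress=True)
v0=None
c=P[60:260,320]; 
for v in range(100,260,1):
    d=P[v,320]-P[v-1,320]
    if abs(d[2])>.004: print('jump',v,P[v-1,320].round(4),P[v,320].round(4))
for v in (215,):
  for u in range(200,470):
    d=P[v,u]-P[v,u-1]
    if abs(d[2])>.004: print('jump u',u,P[v,u-1].round(4),P[v,u].round(4))
save(s,'w4',(160,80,500,320),2)
E
```

```text
time: 6.78
tool_pos: [0.5201, -0.0073, 0.062]
ee_rot: [2.238, 2.203, 0.001]
force: [1.3, -0.8, -1.9]
width: 0.0614
t 6.78 tcp [520.1  -7.3  62. ] jaw deg -0.91 z [ 0.001 -0.    -1.   ] F [ 1.3 -0.8 -1.9] w 61.4 q [-0.46  0.28  0.44  1.94 -0.15  0.94  0.03]
jump 146 [0.5206 0.0546 0.1118] [0.5204 0.0467 0.0453]
jump 154 [0.5203 0.0428 0.0459] [0.5203 0.0411 0.038 ]
jump 164 [0.5202 0.0358 0.0387] [0.5202 0.0381 0.0553]
jump 178 [0.5202 0.0353 0.0743] [0.5203 0.0383 0.0896]
jump u 237 [ 0.4534 -0.0107  0.0005] [0.4691 0.0062 0.0462]
jump u 252 [0.4778 0.0062 0.0468] [0.4902 0.0224 0.0905]
jump u 392 [0.5511 0.0214 0.0907] [0.5632 0.0049 0.0473]
jump u 412 [0.5749 0.0045 0.0468] [0.5785 0.0012 0.0382]
```

View pics/w4.png

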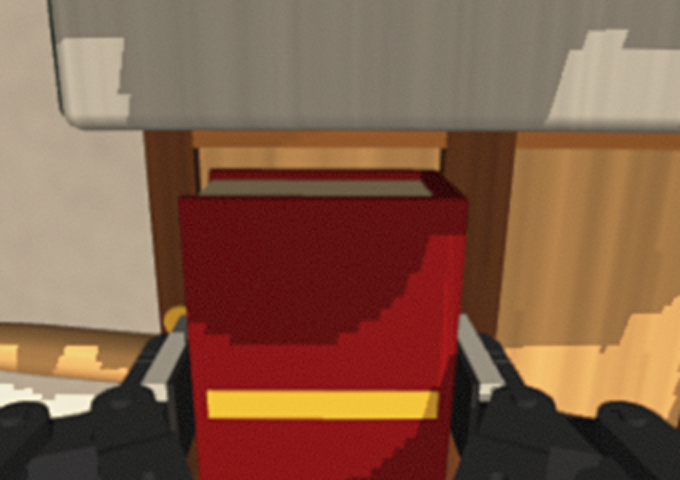

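Book end 38.2 vs fence 42.5 mm (4 mm gap expected): good. x is off by about 1 mm. Lowering.

```bash
python3 -m crank '[{"dp":[-1,0,-6],"turn":[0,0,0]},{"dp":[0,0,-6],"turn":[0,0,0]},{"dp":[0,0,-5],"turn":[0,0,0]},{"dp":[0,0,0],"turn":[0,0,0]}]'
python3 -m crank '[{"dp":[0,0,0],"turn":[0,0,0]},{"dp":[0,0,0],"turn":[0,0,0]},{"dp":[0,0,0],"turn":[0,0,0]},{"dp":[0,0,0],"turn":[0,0,0]}]' 1
python3 -m crank '[{"dp":[0,0,30],"turn":[0,0,0]},{"dp":[0,0,50],"turn":[0,0,0]},{"dp":[0,0,50],"turn":[0,0,0]},{"dp":[0,0,0],"turn":[0,0,0]}]'
python3 - <<'E'
from h import *
tool(); s=imaging.snapshot('wrist'); book(s,(320,200),'vol1',z=.074)
book(s,(320,260),'vol1',z=.074)
save(s,'w5')
t=imaging.snapshot('top'); P=cloud(t);rect(P,(445,205,485,260),.026,.046,'vol4')
E
```

```text
time: 7.32
tool_pos: [0.5185, -0.0069, 0.0455]
ee_rot: [-2.237, -2.204, -0.001]
force: [-11.8, 0.9, 26.7]
width: 0.0611
time: 7.82
tool_pos: [0.5184, -0.007, 0.0437]
ee_rot: [-2.238, -2.205, 0.0]
force: [-0.3, -0.1, -0.7]
width: 0.0853
time: 8.32
tool_pos: [0.5207, -0.0069, 0.1775]
ee_rot: [2.236, 2.202, 0.009]
force: [0.3, 0.3, -0.6]
width: 0.0855
t 8.32 tcp [520.7  -6.9 177.5] jaw deg -0.87 z [ 0.007  0.002 -1.   ] F [ 0.3  0.3 -0.6] w 85.5 q [-0.5   0.13  0.47  1.84 -0.07  1.18 -0.03]
vol1 5 6479 0.0746 [518.8 -11.2] [99.1 60.2] 88.9
vol1 0 248179 nan [ 671.9 -203.1] [ 621.2 1359.7] 80.2
vol4 778 z 0.0352 rect [ 437.5 -409. ] [ 63.3 101.5] 87.9
```

View pics/w5.png

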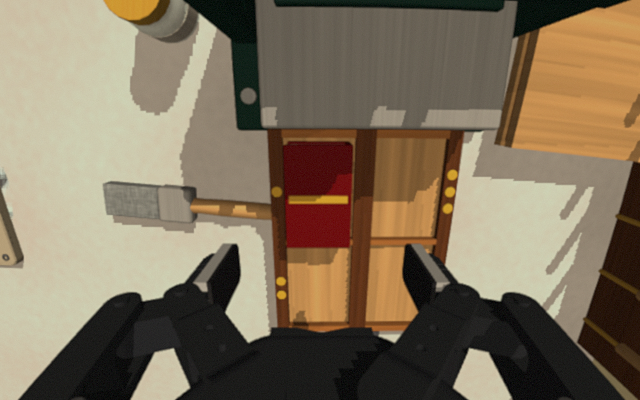

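vol1 lies flat in bay 1 at (318,195), level with its floor plus 36 mm. Next: vol4, which has not moved.

```bash
python3 -m crank '[{"dp":[-8.2,-40,0],"turn":[0,0,-0.16]},{"dp":[-8.2,-40,0],"turn":[0,0,-0.16]},{"dp":[-8.2,-40,0],"turn":[0,0,-0.16]},{"dp":[-8.2,-40,0],"turn":[0,0,-0.16]},{"dp":[-8.2,-40,0],"turn":[0,0,-0.16]},{"dp":[-8.2,-40,0],"turn":[0,0,-0.16]},{"dp":[-8.2,-40,0],"turn":[0,0,-0.16]},{"dp":[-8.2,-40,0],"turn":[0,0,-0.16]},{"dp":[-8.2,-40,0],"turn":[0,0,-0.16]},{"dp":[-8.2,-40,0],"turn":[0,0,-0.16]}]'
python3 -m crank '[{"dp":[0,0,-40],"turn":[0,0,0]},{"dp":[0,0,0],"turn":[0,0,0]}]'
python3 - <<'E'
from h import *
tool(); s=imaging.snapshot('wrist'); P=cloud(s); 
m=(abs(P[...,2]-.036)<.007).astype(np.uint8); m=cv2.erode(m,np.ones((3,3)))
n,l,st,c=cv2.connectedComponentsWithStats(m)
for i in range(1,n):
    if 1500<st[i,4]<20000: print(st[i],c[i].round(),s['color'][l==i].mean(0).round()); r=cv2.minAreaRect(np.float32(P[l==i][:,:2]*1000)); print(r)
E
```

```text
time: 9.68
tool_pos: [0.4356, -0.4077, 0.1721]
ee_rot: [-3.14, 0.077, 0.004]
force: [0.9, 0.5, 0.2]
width: 0.0855
time: 9.93
tool_pos: [0.4344, -0.4055, 0.1301]
ee_rot: [-3.138, 0.07, 0.01]
force: [0.5, 0.3, 0.0]
width: 0.0856
t 9.93 tcp [ 434.4 -405.5  130.1] jaw deg -92.57 z [-0.006  0.003 -1.   ] F [0.5 0.3 0. ] w 85.6 q [ 0.01  0.45  0.85  1.7  -0.36  1.17 -0.66]
[  31    0   66  176 3492] [67. 73.] [45. 37. 30.]
((537.2673950195312, -203.82833862304688), (37.20721435546875, 142.18836975097656), 88.66166687011719)
[ 147    0   90  101 6972] [191.  45.] [92. 43. 87.]
((565.06884765625, -309.41448974609375), (62.39995193481445, 74.86373138427734), 73.26453399658203)
[   0   76   53   87 3513] [ 21. 123.] [142. 102.  56.]
((516.8750610351562, -142.15330505371094), (58.168643951416016, 71.8447036743164), 88.90042114257812)
[ 289  142   71  106 6880] [324. 194.] [116.  71.  20.]
((434.2344055175781, -408.67279052734375), (60.09117889404297, 98.56000518798828), 87.23745727539062)
```

```bash
python3 -m crank '[{"dp":[0,-1,-40],"turn":[0,0,0]},{"dp":[0,0,-45],"turn":[0,0,0]},{"dp":[0,0,-44],"turn":[0,0,0]},{"dp":[0,0,0],"turn":[0,0,0]}]' 1
python3 -m crank '[{"dp":[0,0,0],"turn":[0,0,0]},{"dp":[0,0,0],"turn":[0,0,0]},{"dp":[0,0,0],"turn":[0,0,0]},{"dp":[0,0,0],"turn":[0,0,0]},{"dp":[0,0,0],"turn":[0,0,0]}]' 0 40
python3 -m crank '[{"dp":[0,0,30],"turn":[0,0,0]},{"dp":[0,0,40],"turn":[0,0,0]},{"dp":[0,0,46],"turn":[0,0,0]},{"dp":[0,0,30],"turn":[0,0,0]}]'
```

```text
time: 10.48
tool_pos: [0.4357, -0.4062, 0.0033]
ee_rot: [-3.138, 0.067, 0.006]
force: [0.2, -0.2, 1.3]
width: 0.0856
time: 11.1
tool_pos: [0.4379, -0.4089, 0.0076]
ee_rot: [3.139, -0.069, 0.005]
force: [-0.1, 1.3, 7.5]
width: 0.0616
time: 11.6
tool_pos: [0.4369, -0.4087, 0.1546]
ee_rot: [3.139, -0.07, 0.005]
force: [-0.3, -0.3, -1.4]
width: 0.0612
```

```bash
python3 -m crank '[{"dp":[17.2,28.5,0],"turn":[0,0,0.16]},{"dp":[17.2,28.5,0],"turn":[0,0,0.16]},{"dp":[17.2,28.5,0],"turn":[0,0,0.16]},{"dp":[17.2,28.5,0],"turn":[0,0,0.16]},{"dp":[17.2,28.5,0],"turn":[0,0,0.16]},{"dp":[17.2,28.5,0],"turn":[0,0,0.16]},{"dp":[17.2,28.5,0],"turn":[0,0,0.16]},{"dp":[17.2,28.5,0],"turn":[0,0,0.16]},{"dp":[17.2,28.5,0],"turn":[0,0,0.16]},{"dp":[17.2,28.5,0],"turn":[0,0,0.16]}]'
python3 -m crank '[{"dp":[0,0,-30],"turn":[0,0,0]},{"dp":[0,0,-30],"turn":[0,0,0]},{"dp":[0,0,-28],"turn":[0,0,0]},{"dp":[0,0,0],"turn":[0,0,0]},{"dp":[0,0,0],"turn":[0,0,0]}]'
python3 - <<'E'
from h import *
tool(); s=imaging.snapshot('wrist'); P=cloud(s)
for v in range(90,260):
    d=P[v,320]-P[v-1,320]
    if abs(d[2])>.004: print('jump',v,P[v-1,320].round(4),P[v,320].round(4))
for v in (150,205,):
  for u in range(150,520):
    d=P[v,u]-P[v,u-1]
    if abs(d[2])>.004: print('jump u',v,u,P[v,u-1].round(4),P[v,u].round(4))
save(s,'w6',(110,50,530,320),1.9)
E
```

```text
time: 12.85
tool_pos: [0.6093, -0.1224, 0.1526]
ee_rot: [2.231, 2.209, 0.002]
force: [1.3, -0.1, -1.9]
width: 0.0614
time: 13.48
tool_pos: [0.6094, -0.1233, 0.0649]
ee_rot: [2.237, 2.203, 0.002]
force: [0.4, -0.7, -0.5]
width: 0.0614
t 13.47 tcp [ 609.4 -123.3   64.9] jaw deg -0.87 z [ 0.002 -0.    -1.   ] F [ 0.4 -0.7 -0.5] w 61.4 q [-0.22  0.49  0.44  1.67 -0.24  1.03  0.28]
jump 153 [ 0.6096 -0.073   0.0459] [ 0.6095 -0.0748  0.0375]
jump 164 [ 0.6094 -0.0807  0.0387] [ 0.6095 -0.0776  0.0596]
jump 171 [ 0.6094 -0.0808  0.0599] [ 0.6094 -0.0805  0.0642]
jump 178 [ 0.6094 -0.0808  0.0769] [ 0.6095 -0.0777  0.0924]
jump u 150 407 [ 0.659  -0.0724  0.0476] [ 0.6739 -0.0785  0.0013]
jump u 205 229 [ 0.5494 -0.1073  0.0372] [ 0.5533 -0.1043  0.0464]
jump u 205 251 [ 0.5666 -0.104   0.0477] [ 0.5794 -0.0889  0.0936]
jump u 205 392 [ 0.6398 -0.0895  0.0946] [ 0.6524 -0.1051  0.049 ]
jump u 205 402 [ 0.6584 -0.1058  0.0471] [ 6.733e-01 -1.218e-01  4.000e-04]
```

View pics/w6.png

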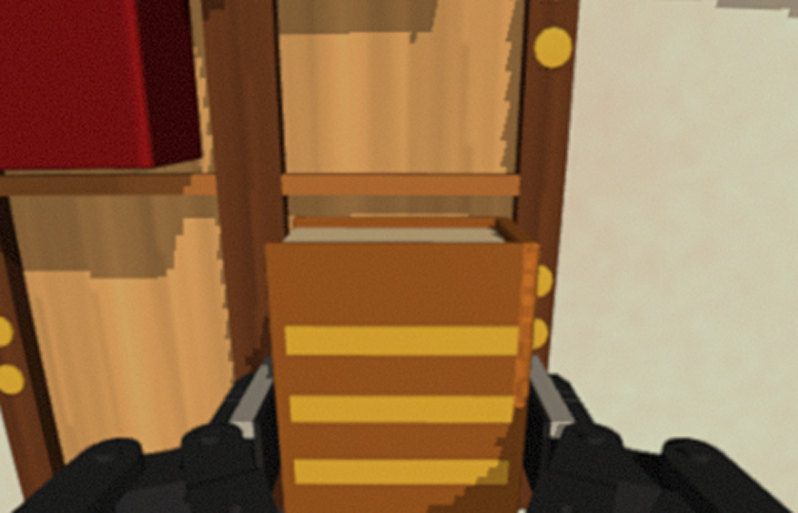

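Gap at the fence is 4.4 mm and x is centred within 1 mm; lowering vol4 into bay 4 (four studs).

```bash
python3 -m crank '[{"dp":[0,0.3,-7],"turn":[0,0,0]},{"dp":[0,0,-6],"turn":[0,0,0]},{"dp":[0,0,-5],"turn":[0,0,0]},{"dp":[0,0,0],"turn":[0,0,0]}]'
python3 -m crank '[{"dp":[0,0,0],"turn":[0,0,0]},{"dp":[0,0,0],"turn":[0,0,0]},{"dp":[0,0,0],"turn":[0,0,0]},{"dp":[0,0,0],"turn":[0,0,0]}]' 1
python3 -m crank '[{"dp":[0,0,35],"turn":[0,0,0]},{"dp":[0,0,50],"turn":[0,0,0]},{"dp":[0,0,40],"turn":[0,0,0]},{"dp":[0,0,0],"turn":[0,0,0]}]'
python3 - <<'E'
from h import *
tool(); s=imaging.snapshot('wrist'); book(s,(320,180),'vol4',z=.074)
book(s,(206,80),'vol1',z=.074)
t=imaging.snapshot('top'); P=cloud(t);
print(P[185,394]); r=rect(P,(380,165,415,205),.075,.1,'knob top')
E
```

```text
time: 14.02
tool_pos: [0.6084, -0.1229, 0.0454]
ee_rot: [-2.238, -2.204, -0.0]
force: [-5.1, 1.3, 8.4]
width: 0.0614
time: 14.52
tool_pos: [0.6085, -0.1226, 0.0447]
ee_rot: [2.238, 2.205, -0.0]
force: [0.8, 0.5, -0.2]
width: 0.0854
time: 15.02
tool_pos: [0.6103, -0.1232, 0.1735]
ee_rot: [2.235, 2.201, 0.007]
force: [0.2, 0.2, -0.7]
width: 0.0849
t 15.03 tcp [ 610.3 -123.2  173.5] jaw deg -0.87 z [ 0.006 -0.    -1.   ] F [ 0.2  0.2 -0.7] w 84.9 q [-0.24  0.38  0.47  1.57 -0.18  1.23  0.25]
vol4 3 6645 0.0747 [ 608.8 -126.8] [98.4 60.2] 89.0
vol1 1 9190 0.0743 [519.2 -12.2] [97.1 62.2] 88.6
[ 0.52024769 -0.10417088  0.59510419]
knob top none
```

Both volumes are in their bays, 1 mm or less from centre. Next, the bed: shut fingers behind its knob.

```bash
python3 -m crank '[{"dp":[-11.6,-32,0],"turn":[0,0,0]},{"dp":[-11.6,-32,0],"turn":[0,0,0]},{"dp":[-11.6,-32,0],"turn":[0,0,0]},{"dp":[-11.6,-32,0],"turn":[0,0,0]},{"dp":[0,0,-35],"turn":[0,0,0]},{"dp":[0,0,-35],"turn":[0,0,0]},{"dp":[0,0,-34],"turn":[0,0,0]},{"dp":[0,0,0],"turn":[0,0,0]}]' 0 40
python3 - <<'E'
from h import *
tool(); s=imaging.snapshot('wrist'); P=cloud(s); m=(abs(P[...,2]-.087)<.005)&(P[...,1]<-.17)&(P[...,1]>-.23)&(abs(P[...,0]-.563)<.02)
q=P[m]; print(len(q), np.nanmin(q,0),np.nanmax(q,0))
save(s,'w7')
E
```

```text
time: 16.12
tool_pos: [0.5596, -0.2497, 0.0623]
ee_rot: [-2.234, -2.201, 0.006]
force: [-0.7, -0.2, -0.2]
width: -0.0002
t 16.12 tcp [ 559.6 -249.7   62.3] jaw deg -0.86 z [-0.007  0.002 -1.   ] F [-0.7 -0.2 -0.2] w -0.2 q [-0.04  0.49  0.49  1.69 -0.26  1.03  0.52]
1846 [ 0.55045897 -0.21745864  0.08220933] [ 0.57215985 -0.19627073  0.09039531]
```

View pics/w7.png

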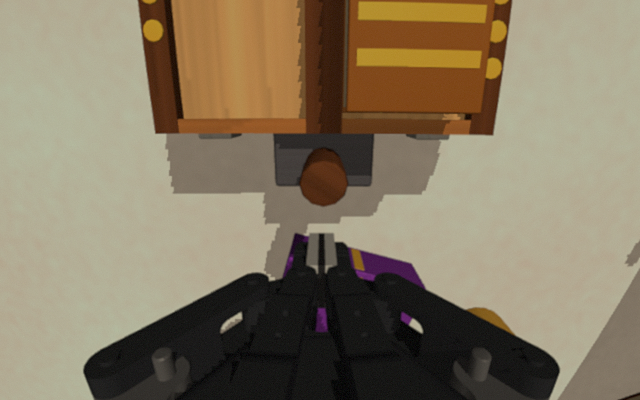

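Shut fingers (320,250) are lined up behind the knob (323,180). Pushing the bed home.

```bash
python3 -m crank '[{"dp":[0.2,14,0],"turn":[0,0,0]},{"dp":[0.2,14,0],"turn":[0,0,0]},{"dp":[0.3,20,0],"turn":[0,0,0]},{"dp":[0.4,24,0],"turn":[0,0,0]},{"dp":[0.4,24,0],"turn":[0,0,0]},{"dp":[0.4,24,0],"turn":[0,0,0]},{"dp":[0.4,24,0],"turn":[0,0,0]},{"dp":[0.4,24,0],"turn":[0,0,0]},{"dp":[0.4,24,0],"turn":[0,0,0]},{"dp":[0.3,20,0],"turn":[0,0,0]}]'
python3 -m crank '[{"dp":[0.2,12,0],"turn":[0,0,0]},{"dp":[0.1,8,0],"turn":[0,0,0]},{"dp":[0.1,6,0],"turn":[0,0,0]},{"dp":[0.1,5,0],"turn":[0,0,0]},{"dp":[0.1,4,0],"turn":[0,0,0]},{"dp":[0.1,4,0],"turn":[0,0,0]}]'
```

```text
time: 17.42
tool_pos: [0.5664, -0.0373, 0.0672]
ee_rot: [2.235, 2.204, 0.003]
force: [2.6, -3.4, -1.3]
width: -0.0
time: 18.18
tool_pos: [0.5661, 0.0002, 0.0658]
ee_rot: [2.239, 2.204, -0.0]
force: [-0.1, -3.2, 2.2]
width: -0.0001
```

```bash
python3 -m crank '[{"dp":[0,4,0],"turn":[0,0,0]},{"dp":[0,4,0],"turn":[0,0,0]},{"dp":[0,3,0],"turn":[0,0,0]}]'
python3 -m crank '[{"dp":[0,3,0],"turn":[0,0,0]},{"dp":[0,3,0],"turn":[0,0,0]},{"dp":[0,0,0],"turn":[0,0,0]}]'
```

```text
time: 18.55
tool_pos: [0.5663, 0.008, 0.0659]
ee_rot: [2.238, 2.2, -0.004]
force: [0.7, -19.6, 2.7]
width: 0.0002
time: 18.92
tool_pos: [0.5662, 0.0081, 0.0659]
ee_rot: [2.241, 2.192, -0.01]
force: [0.7, -30.6, 3.5]
width: 0.0001
```

Force rose while position held at y = 8 mm: bed is at its stop (237 mm of travel). Back off, rise and look at the hex.

```bash
python3 -m crank '[{"dp":[0,-20,0],"turn":[0,0,0]},{"dp":[0,-25,0],"turn":[0,0,0]},{"dp":[0,0,55],"turn":[0,0,0]},{"dp":[0,0,55],"turn":[0,0,0]},{"dp":[0,20,50],"turn":[0,0,0]},{"dp":[0,30,50],"turn":[0,0,0]},{"dp":[0,30,20],"turn":[0,0,0]},{"dp":[0,25,0],"turn":[0,0,0]},{"dp":[0,0,0],"turn":[0,0,0]},{"dp":[0,0,0],"turn":[0,0,0]}]' 1
python3 - <<'E'
from h import *
import pickle
tool(); s=imaging.snapshot('wrist'); pickle.dump(s,open('hex.pkl','wb')); P=cloud(s)
m=(P[...,2]>.19)&(P[...,2]<.211)&(np.hypot(P[...,0]-.57,P[...,1]-.166)<.025)
q=P[m]; print('hex pts',len(q),q.mean(0), np.percentile(q[:,2],[5,50,95]))
ring=(abs(P[...,2]-.213)<.005)&(np.hypot(P[...,0]-.57,P[...,1]-.166)<.045)&(np.hypot(P[...,0]-.57,P[...,1]-.166)>.024)
(c,r)=cv2.minEnclosingCircle(np.float32(P[ring][:,:2]*1000)); print('collar',c,r)
v,u=np.nonzero(ring); save(s,'hex',(u.min()-10,v.min()-10,u.max()+10,v.max()+10),5); print(u.min()-10,v.min()-10)
k=(abs(P[...,2]-.087)<.004)&(P[...,1]<.06)&(abs(P[...,0]-.565)<.03); print('knob',P[k].mean(0) if k.any() else None)
t=imaging.snapshot('top'); save(t,'t3',(120,100,440,260),2.5); pickle.dump(t,open('t3.pkl','wb'))
Pt=cloud(t); rect(Pt,(230,160,270,200),.205,.225,'collar top'); rect(Pt,(140,180,175,210),.105,.14,'crankknob')
E
```

```text
time: 20.18
tool_pos: [0.5659, 0.0769, 0.2954]
ee_rot: [-2.238, -2.204, 0.001]
force: [0.4, -0.4, -1.1]
width: 0.0855
t 20.18 tcp [565.9  76.9 295.4] jaw deg -0.87 z [-0.001 -0.    -1.   ] F [ 0.4 -0.4 -1.1] w 85.5 q [-0.57  0.19  0.41  1.53 -0.08  1.44 -0.17]
hex pts 1075 [0.568312   0.16658127 0.20398416] [0.20091976 0.20439384 0.20642615]
collar (568.495849609375, 166.71844482421875) 33.5234375
270 32
knob [0.56632008 0.02966023 0.08819531]
collar top none
crankknob 69 z 0.12 rect [537.5 424.4] [22.7 18.8] 88.8
```

View pics/hex.png

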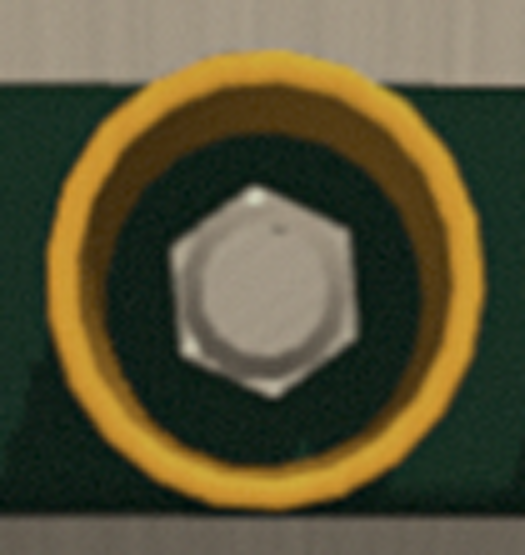

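Hex and collar are sharp: collar circle radius 33.5 mm as specified, hex corners at crop (257,186), (348,230), (356,340), (272,397), (183,350), (170,245).

```bash
python3 - <<'E'
from h import *
import pickle
s=pickle.load(open('hex.pkl','rb'))
c=np.array([(257,186),(348,230),(356,340),(272,397),(183,350),(170,245)])/5.+[270,32]
X=onz(s,c,.201); ce=X.mean(0); d=X-ce; a=np.degrees(np.arctan2(d[:,1],d[:,0]))
print(ce.round(4),np.hypot(d[:,0],d[:,1]).round(4),a.round(1),(a%60).round(1))
t=pickle.load(open('t3.pkl','rb')); P=cloud(t)
hsv=cv2.cvtColor(t['color'],cv2.COLOR_RGB2HSV)
# pad: brown pixels near table height
u0,v0,u1,v1=150,190,220,250
m=np.zeros((400,640),np.uint8); C=t['color'].astype(int)
m[v0:v1,u0:u1]=((C[...,0]>1.5*C[...,2])&(P[...,2]<.012))[v0:v1,u0:u1]
v,u=np.nonzero(m); print(m.sum()); X=onz(t,np.c_[u,v],.003)
print('pad circle',cv2.minEnclosingCircle(np.float32(X[:,:2]*1000)),X.min(0),X.max(0))
E
```

```text
[0.5687 0.1665 0.201 ] [0.016  0.0163 0.0166 0.0163 0.0159 0.0166] [  93.3   34.4  -27.2  -86.4 -146.9  153.6] [33.3 34.4 32.8 33.6 33.1 33.6]
448
pad circle ((479.6595153808594, 380.54052734375), 49.265140533447266) [0.43233445 0.33163024 0.003     ] [0.52708067 0.4277679  0.003     ]
```

```bash
python3 -m crank '[{"dp":[-10,32,0],"turn":[0,0,-0.083]},{"dp":[-10,32,0],"turn":[0,0,-0.083]},{"dp":[-10,32,0],"turn":[0,0,-0.083]},{"dp":[-10,32,0],"turn":[0,0,-0.083]},{"dp":[-10,32,0],"turn":[0,0,-0.083]},{"dp":[-10,32,0],"turn":[0,0,-0.083]},{"dp":[-10,32,0],"turn":[0,0,-0.083]},{"dp":[-10,32,0],"turn":[0,0,-0.083]},{"dp":[-7,27,0],"turn":[0,0,-0.083]},{"dp":[0,0,0],"turn":[0,0,0]}]'
python3 - <<'E'
from h import *
import pickle
tool(); s=imaging.snapshot('wrist'); pickle.dump(s,open('cr.pkl','wb')); P=cloud(s); save(s,'crank')
k=(abs(P[...,2]-.12)<.006)&(np.hypot(P[...,0]-.537,P[...,1]-.424)<.03); print('knob',k.sum(),P[k].mean(0))
C=s['color'].astype(int); m=(C[...,0]>1.4*C[...,2])&(P[...,2]<.012)&(np.hypot(P[...,0]-.479,P[...,1]-.362)<.08)
X=P[m]; print('pad',cv2.minEnclosingCircle(np.float32(X[:,:2]*1000)))
E
```

```text
time: 21.52
tool_pos: [0.4782, 0.362, 0.2952]
ee_rot: [-2.887, -1.239, 0.002]
force: [1.0, 0.4, 0.3]
width: 0.0854
t 21.52 tcp [478.2 362.  295.2] jaw deg -43.54 z [-0.001 -0.    -1.   ] F [1.  0.4 0.3] w 85.4 q [-0.95  0.25  0.28  1.44 -0.07  1.46 -1.43]
knob 392 [0.53670239 0.4264154  0.12136922]
pad ((478.0814208984375, 381.5809631347656), 50.00345993041992)
```

View pics/crank.png

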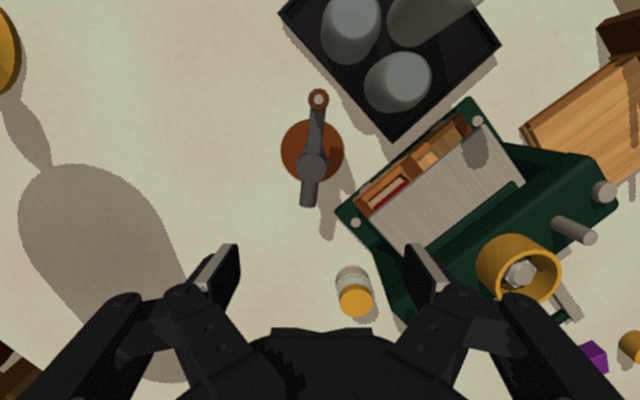

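The wrist view shows the crank hub at (312,165), knob at (318,99), the pad around it, and the jar at (354,290).

```bash
python3 - <<'E'
from h import *
import pickle
s=pickle.load(open('cr.pkl','rb')); P=cloud(s)
save(s,'crank2',(270,75,360,225),4)
near=np.hypot(P[...,0]-.49,P[...,1]-.38)<.11
m=near&(P[...,2]>.068)&(P[...,2]<.085); q=P[m]
r=cv2.minAreaRect(np.float32(q[:,:2]*1000)); print(len(q),r,np.percentile(q[:,2],[5,50,95]))
vx=cv2.fitLine(np.float32(q[:,:2]),cv2.DIST_L2,0,1e-4,1e-4).ravel(); print(vx,np.degrees(np.arctan2(vx[1],vx[0])))
k=(abs(P[...,2]-.12)<.006)&near; kc=np.array(cv2.minEnclosingCircle(np.float32(P[k][:,:2]*1000))[0]);print('knob',kc,'hub',kc-85*vx[:2]*np.sign(vx[1]))
# widths across
d=vx[:2]*np.sign(vx[1]); a=(q[:,:2]*1000-kc)@d; b=(q[:,:2]*1000-kc)@np.array([-d[1],d[0]])
for x in range(-150,0,6):
    w=(a>=x)&(a<x+6)
    if w.any(): print(x,round(b[w].min(),1),round(b[w].max(),1),np.median(q[w,2]).round(3))
E
```

```text
2079 ((517.9790649414062, 360.2538757324219), (163.30886840820312, 122.2120590209961), 46.856510162353516) [0.07389658 0.07840747 0.08126518]
[0.9188483  0.394611   0.4887063  0.37532583] 23.241714
knob [511.57800293 354.50570679] hub [433.47589874 320.96377182]
-90 25.0 25.0 0.077
-84 8.2 28.8 0.08
-78 5.9 31.3 0.08
-72 8.5 32.8 0.08
-66 9.1 34.8 0.08
-60 11.7 36.4 0.079
-54 -70.6 37.3 0.079
-48 -72.4 47.0 0.079
-42 -74.2 49.5 0.079
-36 -75.4 51.0 0.079
-30 -76.5 51.8 0.079
-24 -77.3 50.2 0.079
-18 16.6 47.1 0.079
-12 26.2 48.6 0.078
-6 29.2 50.8 0.077
```

View pics/crank2.png

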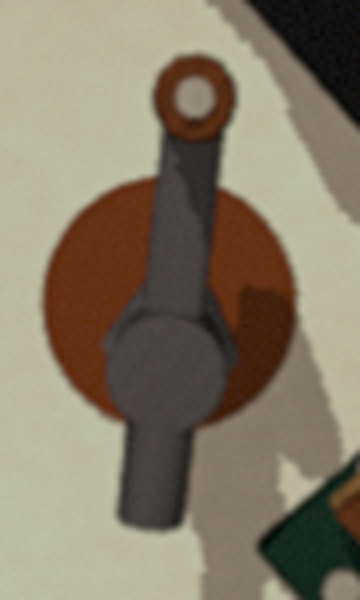

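```bash
python3 - <<'E'
from h import *
import pickle
s=pickle.load(open('cr.pkl','rb')); P=cloud(s)
b=np.array([270,75])
h=onz(s,[b+np.array([167,373])/4],.079)[0]; k=onz(s,[b+np.array([194,97])/4],.121)[0]
print('hub',h.round(4),'knob',k.round(4),np.linalg.norm((k-h)[:2]),np.degrees(np.arctan2(*(k-h)[[1,0]])))
m=np.zeros((400,640),bool); m[75:225,290:345]=1; m&=(P[...,2]>.068)&(P[...,2]<.085); q=P[m]
near=np.hypot(q[:,0]-.49,q[:,1]-.38)<.1; q=q[near]
r=cv2.minAreaRect(np.float32(q[:,:2]*1000)); print(len(q),r)
vx=cv2.fitLine(np.float32(q[:,:2]),cv2.DIST_L2,0,1e-4,1e-4).ravel();print(vx,np.degrees(np.arctan2(vx[1],vx[0])))
d=vx[:2]*np.sign(vx[1]); kc=k[:2]*1000; a=(q[:,:2]*1000-kc)@d; bb=(q[:,:2]*1000-kc)@np.array([-d[1],d[0]])
for x in range(-145,-5,6):
    w=(a>=x)&(a<x+6)
    if w.any(): print(x,round(bb[w].min(),1),round(bb[w].max(),1))
E
```

```text
hub [0.4717 0.3719 0.079 ] knob [0.5363 0.4262 0.121 ] 0.0843641032327879 40.0369343005276
1858 ((479.53375244140625, 380.2262878417969), (130.435791015625, 37.98295974731445), 45.54396057128906)
[0.77039707 0.63756436 0.47889006 0.3782398 ] 39.61044
-139 -12.0 11.8
-133 -11.5 11.1
-127 -12.1 11.8
-121 -11.6 10.7
-115 -12.1 11.6
-109 -11.6 10.7
-103 -14.5 13.5
-97 -18.9 18.0
-91 -19.8 18.5
-85 -19.3 18.9
-79 -18.6 18.2
-73 -15.3 15.3
-67 -10.2 9.4
-61 -9.9 9.7
-55 -10.1 9.4
-49 -9.8 9.8
-43 -10.2 9.4
-37 -9.7 9.8
-31 -10.2 9.5
-25 -10.1 9.8
-19 -10.0 9.6
-13 -10.2 9.8
```

Crank measured: hub (471,372), heading 39.6°, knob distance 84.4 mm (85 specified), 12 mm off pad centre. Hex corners at 33.5° mod 60, so the crank must turn +23.9°. Grasp the hub.

```bash
python3 -m crank '[{"dp":[-7,10,-40],"turn":[0,0,-0.117]},{"dp":[0,0,-45],"turn":[0,0,0]},{"dp":[0,0,-45],"turn":[0,0,0]},{"dp":[0,0,-45],"turn":[0,0,0]},{"dp":[0,0,-40],"turn":[0,0,0]},{"dp":[0,0,-38],"turn":[0,0,0]},{"dp":[0,0,0],"turn":[0,0,0]},{"dp":[0,0,0],"turn":[0,0,0]}]' 1
python3 - <<'E'
from h import *
tool()
E
```

```text
time: 22.58
tool_pos: [0.4735, 0.37, 0.0445]
ee_rot: [-2.956, -1.064, -0.003]
force: [0.2, 0.1, 0.3]
width: 0.0852
t 22.57 tcp [473.5 370.   44.5] jaw deg -50.42 z [ 0.002  0.001 -1.   ] F [0.2 0.1 0.3] w 85.2 q [-0.95  0.45  0.26  1.73 -0.13  0.97 -1.52]
```

```bash
python3 -m crank '[{"dp":[-2,1.5,-3],"turn":[0,0,0]},{"dp":[0,0,0],"turn":[0,0,0]}]'
python3 -m crank '[{"dp":[0,0,0],"turn":[0,0,0]},{"dp":[0,0,0],"turn":[0,0,0]},{"dp":[0,0,0],"turn":[0,0,0]},{"dp":[0,0,0],"turn":[0,0,0]},{"dp":[0,0,0],"turn":[0,0,0]}]' 0 70
python3 - <<'E'
from h import *
tool()
E
python3 -m crank '[{"dp":[0,0,20],"turn":[0,0,0]},{"dp":[0,0,40],"turn":[0,0,0]},{"dp":[0,0,50],"turn":[0,0,0]},{"dp":[0,0,50],"turn":[0,0,0]},{"dp":[0,0,50],"turn":[0,0,0]},{"dp":[0,0,10],"turn":[0,0,0]},{"dp":[0,0,0],"turn":[0,0,0]}]'
python3 - <<'E'
from h import *
tool()
E
```

```text
time: 22.82
tool_pos: [0.4703, 0.3724, 0.0408]
ee_rot: [-2.955, -1.066, -0.002]
force: [0.6, -0.1, -0.3]
width: 0.0853
time: 23.45
tool_pos: [0.4703, 0.372, 0.0402]
ee_rot: [-2.955, -1.065, -0.0]
force: [-2.1, -0.1, 6.6]
width: 0.0387
t 23.45 tcp [470.3 372.   40.2] jaw deg -50.36 z [ 0.  0. -1.] F [-2.1 -0.1  6.6] w 38.7 q [-0.95  0.46  0.25  1.74 -0.14  0.96 -1.52]
time: 24.32
tool_pos: [0.47, 0.3715, 0.2594]
ee_rot: [2.955, 1.065, -0.001]
force: [-1.3, 0.1, -6.4]
width: 0.0385
t 24.32 tcp [470.  371.5 259.4] jaw deg -50.37 z [-0. -0. -1.] F [-1.3  0.1 -6.4] w 38.5 q [-0.98  0.26  0.29  1.51 -0.08  1.38 -1.57]
```

```bash
python3 -m crank '[{"dp":[12.3,-25.7,2],"turn":[0,0,0.052]},{"dp":[12.3,-25.7,2],"turn":[0,0,0.052]},{"dp":[12.3,-25.7,2],"turn":[0,0,0.052]},{"dp":[12.3,-25.7,2],"turn":[0,0,0.052]},{"dp":[12.3,-25.7,0],"turn":[0,0,0.052]},{"dp":[12.3,-25.7,0],"turn":[0,0,0.052]},{"dp":[12.3,-25.7,0],"turn":[0,0,0.052]},{"dp":[12.3,-25.7,0],"turn":[0,0,0.053]},{"dp":[0,0,0],"turn":[0,0,0]},{"dp":[0,0,0],"turn":[0,0,0]}]'
python3 - <<'E'
from h import *
import pickle
tool(); s=imaging.snapshot('wrist'); P=cloud(s); pickle.dump(s,open('h2.pkl','wb'))
t=imaging.snapshot('top'); pickle.dump(t,open('t4.pkl','wb'))
import numpy as np
w=s['color'][60:400,120:520]; o=t['color'][140:240,200:300]
im=np.hstack([w,cv2.resize(o,(340,340),interpolation=cv2.INTER_CUBIC)])
cv2.imwrite('pics/over.png',im[:,:,::-1])
tool()
E
```

```text
time: 25.58
tool_pos: [0.5677, 0.1665, 0.2659]
ee_rot: [-2.671, -1.653, 0.005]
force: [0.2, 1.5, -5.4]
width: 0.0388
t 25.57 tcp [567.7 166.5 265.9] jaw deg -26.48 z [-0.003 -0.001 -1.   ] F [ 0.2  1.5 -5.4] w 38.8 q [-0.68  0.25  0.38  1.52 -0.09  1.4  -0.75]
t 25.68 tcp [567.8 167.2 266.7] jaw deg -26.4 z [-0.002 -0.    -1.   ] F [ 0.2  0.1 -4.7] w 38.7 q [-0.68  0.25  0.38  1.52 -0.09  1.4  -0.75]
```

View pics/over.png

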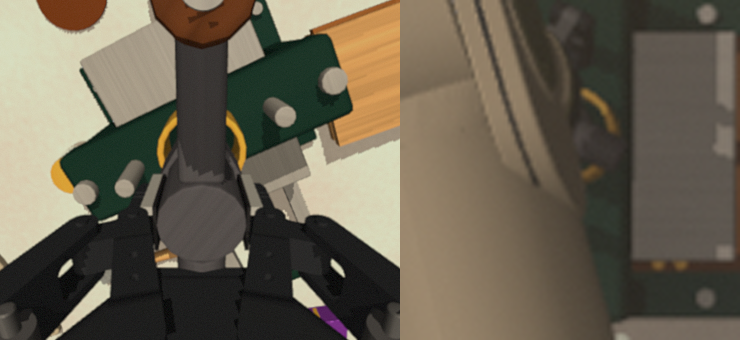

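The crank hangs over the collar with its arm straight ahead of the tool (left pane (202,110)). Lower gently and watch force and height: seated is TCP z ≈ 214.

```bash
python3 -m crank '[{"dp":[0.5,-0.3,-12],"turn":[0,0,0]},{"dp":[0,0,-8],"turn":[0,0,0]},{"dp":[0,0,-4],"turn":[0,0,0]},{"dp":[0,0,-4],"turn":[0,0,0]},{"dp":[0,0,-3],"turn":[0,0,0]},{"dp":[0,0,0],"turn":[0,0,0]}]'
python3 -m crank '[{"dp":[0,0,-2],"turn":[0,0,0]},{"dp":[0,0,-2],"turn":[0,0,0]},{"dp":[0,0,0],"turn":[0,0,0]}]'
```

```text
time: 26.42
tool_pos: [0.5691, 0.1659, 0.2367]
ee_rot: [2.671, 1.654, -0.0]
force: [0.0, 0.3, -4.8]
width: 0.0387
time: 26.8
tool_pos: [0.569, 0.1659, 0.2326]
ee_rot: [2.671, 1.654, -0.0]
force: [-0.6, 0.7, -5.2]
width: 0.0385
```

No resistance 9.6 mm below the hex's top: the socket has gone over it. Continue down.

```bash
python3 -m crank '[{"dp":[0,0,-4],"turn":[0,0,0]},{"dp":[0,0,-4],"turn":[0,0,0]},{"dp":[0,0,-4],"turn":[0,0,0]},{"dp":[0,0,-3],"turn":[0,0,0]},{"dp":[0,0,0],"turn":[0,0,0]}]'
python3 -m crank '[{"dp":[0,0,-2],"turn":[0,0,0]},{"dp":[0,0,-2],"turn":[0,0,0]},{"dp":[0,0,0],"turn":[0,0,0]}]'
```

```text
time: 27.42
tool_pos: [0.569, 0.1659, 0.2174]
ee_rot: [2.671, 1.654, -0.001]
force: [-1.5, 0.7, -5.9]
width: 0.0385
time: 27.8
tool_pos: [0.569, 0.166, 0.2141]
ee_rot: [-2.671, -1.654, -0.0]
force: [-4.4, -0.0, 0.5]
width: 0.0388
```

Seated: TCP z 214.1 matches, weight now rests on the hex. Release and move to the knob at about (606.8, 242).

```bash
python3 -m crank '[{"dp":[0,0,0],"turn":[0,0,0]},{"dp":[0,0,0],"turn":[0,0,0]},{"dp":[0,0,0],"turn":[0,0,0]},{"dp":[0,0,0],"turn":[0,0,0]},{"dp":[0,0,40],"turn":[0,0,0]},{"dp":[0,0,50],"turn":[0,0,0]},{"dp":[0,0,50],"turn":[0,0,0]},{"dp":[0,0,0],"turn":[0,0,0]}]' 1 40
python3 - <<'E'
from h import *
tool(); s=imaging.snapshot('wrist'); P=cloud(s)
m=(abs(P[...,2]-.295)<.006)&(np.hypot(P[...,0]-.607,P[...,1]-.242)<.04); q=P[m]
print(len(q),np.median(q[:,2]),cv2.minEnclosingCircle(np.float32(q[:,:2]*1000)))
m=(abs(P[...,2]-.253)<.004)&(np.hypot(P[...,0]-.569,P[...,1]-.166)<.03); q=P[m]
print('hub top',len(q),np.median(q[:,2]),cv2.minEnclosingCircle(np.float32(q[:,:2]*1000)))
E
```

```text
time: 28.8
tool_pos: [0.5705, 0.166, 0.3581]
ee_rot: [2.67, 1.653, 0.011]
force: [-0.4, -0.0, -0.7]
width: 0.0854
t 28.8 tcp [570.5 166.  358.1] jaw deg -26.49 z [ 0.007  0.003 -1.   ] F [-0.4 -0.  -0.7] w 85.4 q [-0.68  0.23  0.39  1.35 -0.09  1.57 -0.76]
878 0.2951091999229779 ((607.5277709960938, 242.38427734375), 11.876337051391602)
hub top 1842 0.25338817308843226 ((569.0809936523438, 165.95628356933594), 29.959182739257812)
```

```bash
python3 -m crank '[{"dp":[19,38,0],"turn":[0,0,0]},{"dp":[19.5,38.4,0],"turn":[0,0,0]},{"dp":[0,0,-40],"turn":[0,0,0]},{"dp":[0,0,-30],"turn":[0,0,0]},{"dp":[0,0,-18],"turn":[0,0,0]},{"dp":[0,0,0],"turn":[0,0,0]}]' 1
python3 -m crank '[{"dp":[0,0,0],"turn":[0,0,0]},{"dp":[0,0,0],"turn":[0,0,0]},{"dp":[0,0,0],"turn":[0,0,0]},{"dp":[0,0,0],"turn":[0,0,0]},{"dp":[0,0,0],"turn":[0,0,0]},{"dp":[0,0,0],"turn":[0,0,0]}]' 0 40
python3 - <<'E'
from h import *
tool()
E
```

```text
time: 29.6
tool_pos: [0.6069, 0.2421, 0.2643]
ee_rot: [-2.671, -1.654, 0.004]
force: [-0.4, 0.0, 0.8]
width: 0.0854
time: 30.35
tool_pos: [0.6078, 0.2426, 0.2662]
ee_rot: [-2.671, -1.654, -0.002]
force: [1.4, 1.3, 2.7]
width: 0.0227
t 30.35 tcp [607.8 242.6 266.2] jaw deg -26.46 z [ 0.001  0.001 -1.   ] F [1.4 1.3 2.7] w 22.7 q [-0.71  0.39  0.36  1.34 -0.14  1.43 -0.82]
```

```bash
python3 - <<'E'
import numpy as np
a=np.radians(63.4-20*np.arange(10)); p=85*np.c_[np.cos(a),np.sin(a)]; print(np.diff(p,axis=0).round(1).tolist(), (p[-1]-p[0]).round(1))
E
```

```text
[[23.7, -17.6], [16.3, -24.6], [6.8, -28.7], [-3.4, -29.3], [-13.2, -26.4], [-21.4, -20.3], [-27.1, -11.7], [-29.5, -1.8], [-28.3, 8.4]] [ -76.1 -152. ]
```

```bash
python3 -m crank '[{"dp":[23.7,-17.6,0],"turn":[0,0,0]},{"dp":[16.3,-24.6,0],"turn":[0,0,0]},{"dp":[6.8,-28.7,0],"turn":[0,0,0]},{"dp":[-3.4,-29.3,0],"turn":[0,0,0]},{"dp":[-13.2,-26.4,0],"turn":[0,0,0]},{"dp":[-21.4,-20.3,0],"turn":[0,0,0]},{"dp":[-27.1,-11.7,0],"turn":[0,0,0]},{"dp":[-29.5,-1.8,0],"turn":[0,0,0]},{"dp":[-28.3,8.4,0],"turn":[0,0,0]},{"dp":[0,0,0],"turn":[0,0,0]}]'
python3 - <<'E'
from h import *
t,_=tool(); d=t['tool_pos'][:2]*1000-[569.5,166.3]; print(np.hypot(*d),np.degrees(np.arctan2(d[1],d[0])))
E
```

```text
time: 31.6
tool_pos: [0.5306, 0.0903, 0.2666]
ee_rot: [-2.67, -1.655, -0.001]
force: [-1.7, -2.9, 4.7]
width: 0.0229
t 31.6 tcp [530.6  90.3 266.6] jaw deg -26.41 z [ 0.     0.001 -1.   ] F [-1.7 -2.9  4.7] w 22.9 q [-0.61  0.12  0.39  1.66 -0.05  1.38 -0.67]
85.38565520977832 -117.1237220936453
```

```bash
python3 -m crank '[{"dp":[-23.7,17.6,0],"turn":[0,0,0]},{"dp":[-16.3,24.6,0],"turn":[0,0,0]},{"dp":[-6.8,28.7,0],"turn":[0,0,0]},{"dp":[3.4,29.3,0],"turn":[0,0,0]},{"dp":[13.2,26.4,0],"turn":[0,0,0]},{"dp":[21.4,20.3,0],"turn":[0,0,0]},{"dp":[27.1,11.7,0],"turn":[0,0,0]},{"dp":[29.5,1.8,0],"turn":[0,0,0]},{"dp":[28.3,-8.4,0],"turn":[0,0,0]},{"dp":[0,0,0],"turn":[0,0,0]}]'
cat >> h.py <<'E'
def platen(s):
    P=cloud(s); d=P[...,:2]*1000-[569.5,166.3]
    m=(abs(d[...,0])<75)&(d[...,1]<-50)&(d[...,1]>-105)&(P[...,2]>.07)&(P[...,2]<.135)
    z=P[m][:,2]*1000; print('platen top z',len(z),np.percentile(z,[10,50,90]).round(2))
E
python3 - <<'E'
from h import *
import pickle
t,_=tool(); d=t['tool_pos'][:2]*1000-[569.5,166.3]; print(np.hypot(*d),np.degrees(np.arctan2(d[1],d[0])))
for n in ('top0','t3'): platen(pickle.load(open(n+'.pkl','rb')))
platen(imaging.snapshot('top'))
E
```

```text
time: 32.85
tool_pos: [0.6105, 0.2418, 0.2657]
ee_rot: [2.671, 1.651, 0.003]
force: [1.6, 1.2, 4.4]
width: 0.0224
t 32.85 tcp [610.5 241.8 265.7] jaw deg -26.56 z [ 0.002  0.    -1.   ] F [1.6 1.2 4.4] w 22.4 q [-0.68  0.39  0.32  1.33 -0.12  1.43 -0.83]
85.89489667752972 61.45672718177552
platen top z 1220 [111.1  113.6  116.14]Traceback (most recent call last):
  File "<stdin>", line 4, in <module>
  File "h.py", line 43, in platen
    z=P[m][:,2]*1000; print('platen top z',len(z),np.percentile(z,[10,50,90]).round(2))
                                                  ~~~~~~~~~~~~~^^^^^^^^^^^^^^
    return _quantile_unchecked(
        a, q, axis, out, overwrite_input, method, keepdims, weights)
    return _ureduce(a,
                    func=_quantile_ureduce_func,
    ...<5 lines>...
                    overwrite_input=overwrite_input,
                    method=method)
    r = func(a, **kwargs)
    result = _quantile(arr,
                       quantiles=q,
    ...<2 lines>...
                       out=out,
                       weights=wgt)
    slices_having_nans = np.isnan(arr[-1, ...])
                                  ~~~^^^^^^^^^
IndexError: index -1 is out of bounds for axis 0 with size 0
```

```bash
python3 -m crank '[{"dp":[23.7,-17.6,0],"turn":[0,0,0]},{"dp":[16.3,-24.6,0],"turn":[0,0,0]},{"dp":[6.8,-28.7,0],"turn":[0,0,0]},{"dp":[-3.4,-29.3,0],"turn":[0,0,0]},{"dp":[-13.2,-26.4,0],"turn":[0,0,0]},{"dp":[-21.4,-20.3,0],"turn":[0,0,0]},{"dp":[-27.1,-11.7,0],"turn":[0,0,0]},{"dp":[-29.5,-1.8,0],"turn":[0,0,0]},{"dp":[-28.3,8.4,0],"turn":[0,0,0]},{"dp":[0,0,0],"turn":[0,0,0]}]'
python3 -m crank '[{"dp":[-23.7,17.6,0],"turn":[0,0,0]},{"dp":[-16.3,24.6,0],"turn":[0,0,0]},{"dp":[-6.8,28.7,0],"turn":[0,0,0]},{"dp":[3.4,29.3,0],"turn":[0,0,0]},{"dp":[13.2,26.4,0],"turn":[0,0,0]},{"dp":[21.4,20.3,0],"turn":[0,0,0]},{"dp":[27.1,11.7,0],"turn":[0,0,0]},{"dp":[29.5,1.8,0],"turn":[0,0,0]},{"dp":[28.3,-8.4,0],"turn":[0,0,0]},{"dp":[0,0,0],"turn":[0,0,0]}]'
python3 - <<'E'
from h import *
import pickle
t,_=tool(); d=t['tool_pos'][:2]*1000-[569.5,166.3]; print(np.hypot(*d),np.degrees(np.arctan2(d[1],d[0])))
for n in ('side','wrist','top'):
    try: platen(imaging.snapshot(n) if 1 else 0)
    except Exception as e: print(n,'none')
platen(pickle.load(open('side0.pkl','rb')))
E
```

```text
time: 34.1
tool_pos: [0.5312, 0.0899, 0.2665]
ee_rot: [2.671, 1.654, 0.0]
force: [-2.9, -3.8, 5.9]
width: 0.0228
time: 35.35
tool_pos: [0.6107, 0.2418, 0.2656]
ee_rot: [2.671, 1.652, 0.002]
force: [1.6, 2.0, 4.6]
width: 0.0228
t 35.35 tcp [610.7 241.8 265.6] jaw deg -26.55 z [ 0.002  0.    -1.   ] F [1.6 2.  4.6] w 22.8 q [-0.64  0.39  0.27  1.33 -0.1   1.43 -0.84]
85.98278989005813 61.3529183936411
platen top z 638 [93.61 96.18 98.67]
wrist none
platen top z 1192 [91.22 93.78 96.47]
platen top z 626 [113.51 115.92 118.42]
```

Two turns moved the platen 19.8 mm (top) and 19.7 mm (side) as expected; it is about 26 to 27 mm down. Half a turn more, then small steps watching the force.

```bash
python3 -m crank '[{"dp":[23.7,-17.6,0],"turn":[0,0,0]},{"dp":[16.3,-24.6,0],"turn":[0,0,0]},{"dp":[6.8,-28.7,0],"turn":[0,0,0]},{"dp":[-3.4,-29.3,0],"turn":[0,0,0]},{"dp":[-13.2,-26.4,0],"turn":[0,0,0]}]'
python3 -m crank '[{"dp":[-21.4,-20.3,0],"turn":[0,0,0]},{"dp":[-27.1,-11.7,0],"turn":[0,0,0]}]'
python3 -m crank '[{"dp":[-29.5,-1.8,0],"turn":[0,0,0]},{"dp":[-28.3,8.4,0],"turn":[0,0,0]}]'
python3 -m crank '[{"dp":[-23.7,17.6,0],"turn":[0,0,0]}]'
```

```text
time: 36.12
tool_pos: [0.6382, 0.1158, 0.2654]
ee_rot: [-2.669, -1.654, -0.0]
force: [-3.5, 6.1, 1.6]
width: 0.0226
time: 36.38
tool_pos: [0.5897, 0.083, 0.2656]
ee_rot: [2.672, 1.653, 0.002]
force: [2.4, 4.6, -1.0]
width: 0.023
time: 36.62
tool_pos: [0.5319, 0.0886, 0.2661]
ee_rot: [2.671, 1.65, 0.002]
force: [5.8, 3.1, -1.8]
width: 0.0224
time: 36.75
tool_pos: [0.508, 0.1056, 0.2663]
ee_rot: [2.672, 1.649, 0.0]
force: [5.0, -0.9, 0.6]
width: 0.0228
```

```bash
python3 - <<'E'
from h import *
t,_=tool(); d=t['tool_pos'][:2]*1000-[569.5,166.3]; print(np.hypot(*d),np.degrees(np.arctan2(d[1],d[0])))
for n in ('side','top'):
    try: platen(imaging.snapshot(n))
    except Exception as e: print(n,'none')
t,_=tool()
E
```

```text
t 36.75 tcp [508.  105.6 266.3] jaw deg -26.65 z [ 0.001 -0.002 -1.   ] F [ 5.  -0.9  0.6] w 22.8 q [-0.56  0.07  0.28  1.7  -0.02  1.37 -0.74]
86.37406684773146 -135.3957542585551
platen top z 632 [87.84 90.47 93.4 ]
platen top z 811 [85.83 88.42 91.08]
t 36.85 tcp [506.2 108.3 266.5] jaw deg -26.38 z [-0.001 -0.    -1.   ] F [-6.  -3.9  9.2] w 23.4 q [-0.56  0.07  0.28  1.7  -0.02  1.37 -0.74]
```

```bash
python3 -m crank '[{"dp":[-16.3,24.6,0],"turn":[0,0,0]},{"dp":[-6.8,28.7,0],"turn":[0,0,0]}]'
python3 -m crank '[{"dp":[0,0,0],"turn":[0,0,0]},{"dp":[0,0,0],"turn":[0,0,0]}]'
python3 - <<'E'
from h import *
t,_=tool(); d=t['tool_pos'][:2]*1000-[569.5,166.3]; a=np.arctan2(d[1],d[0]); print(np.hypot(*d),np.degrees(a),'tang',t['force'][:2]@[np.sin(a),-np.cos(a)])
for n in ('side','top'):
    try: platen(imaging.snapshot(n))
    except Exception as e: print(n,'none')
E
```

```text
time: 37.1
tool_pos: [0.4832, 0.1596, 0.2666]
ee_rot: [-2.673, -1.651, 0.007]
force: [-3.3, -3.2, 7.2]
width: 0.0227
time: 37.35
tool_pos: [0.4833, 0.1625, 0.2665]
ee_rot: [-2.667, -1.655, 0.004]
force: [-13.7, 0.5, 15.2]
width: 0.0226
t 37.35 tcp [483.3 162.5 266.5] jaw deg -26.34 z [-0.004  0.001 -1.   ] F [-13.7   0.5  15.2] w 22.6 q [-0.63  0.06  0.23  1.72 -0.02  1.37 -0.86]
86.2551920650267 -177.49901030604028 tang 1.1450127828913446
platen top z 634 [87.02 89.63 92.04]
platen top z 1168 [84.56 87.2  89.89]
```

```bash
for i in 1; do python3 -m crank '[{"dp":[0,7.4,0],"turn":[0,0,0]}]'; python3 -m crank '[{"dp":[0.6,7.4,0],"turn":[0,0,0]}]';python3 -m crank '[{"dp":[1.2,7.3,0],"turn":[0,0,0]}]'; python3 -m crank '[{"dp":[1.8,7.2,0],"turn":[0,0,0]}]'; done
python3 - <<'E'
from h import *
t,_=tool(); d=t['tool_pos'][:2]*1000-[569.5,166.3]; a=np.arctan2(d[1],d[0]); print(np.hypot(*d),np.degrees(a),'tang',t['force'][:2]@[np.sin(a),-np.cos(a)])
for n in ('side','top'):
    try: platen(imaging.snapshot(n))
    except Exception as e: print(n,'none')
E
```

```text
time: 37.58
tool_pos: [0.4834, 0.1686, 0.2666]
ee_rot: [-2.669, -1.653, 0.005]
force: [-12.7, -1.7, 16.6]
width: 0.0229
time: 37.7
tool_pos: [0.4839, 0.1766, 0.2667]
ee_rot: [-2.668, -1.654, 0.005]
force: [-13.8, -1.1, 15.3]
width: 0.0227
time: 37.83
tool_pos: [0.4852, 0.1844, 0.2666]
ee_rot: [-2.667, -1.655, 0.004]
force: [-12.9, 0.2, 14.0]
width: 0.0228
time: 37.95
tool_pos: [0.4871, 0.1919, 0.2667]
ee_rot: [-2.667, -1.655, 0.003]
force: [-11.3, 1.5, 13.5]
width: 0.0233
t 37.95 tcp [487.1 191.9 266.7] jaw deg -26.36 z [-0.003  0.001 -1.   ] F [-11.3   1.5  13.5] w 23.3 q [-0.65  0.09  0.21  1.68 -0.02  1.38 -0.9 ]
86.29011502469584 162.73733513084215 tang -1.896509154970534
platen top z 614 [86.45 88.85 91.6 ]
platen top z 1161 [83.97 86.66 89.32]
```

```bash
python3 - <<'E'
from h import *
import pickle
for n in ('side0','top0'):
    s=pickle.load(open(n+'.pkl','rb')); P=cloud(s); d=P[...,:2]*1000-[569.5,166.3]
    f=lambda m:(m.sum(),(np.median(P[m][:,2])*1000).round(2),(np.mean(P[m][:,2])*1000).round(2))
    print(n,'crosshead175',f((abs(d[...,1])<30)&(abs(abs(d[...,0])-60)<20)&(P[...,2]>.15)&(P[...,2]<.19)))
    print('table near',f((abs(P[...,0]-.43)<.03)&(abs(P[...,1]-.03)<.04)&(P[...,2]<.02)))
    print('bed floor 38',f((abs(P[...,0]-.608)<.02)&(abs(P[...,1]+.07)<.12)&(abs(P[...,1]+.07)>.02)&(abs(P[...,2]-.038)<.006)))
    platen(s)
E
```

```text
side0 crosshead175 (np.int64(251), np.float64(177.0), np.float64(177.82))
table near (np.int64(486), np.float64(1.87), np.float64(3.42))
bed floor 38 (np.int64(572), np.float64(39.33), np.float64(39.23))
platen top z 626 [113.51 115.92 118.42]
top0 crosshead175 (np.int64(716), np.float64(174.18), np.float64(174.39))
table near (np.int64(585), np.float64(-0.44), np.float64(0.76))
bed floor 38 (np.int64(940), np.float64(37.57), np.float64(37.6))
platen top z 1220 [111.1  113.6  116.14]
```

Bias-corrected, both cameras put the platen about 34.7 mm down (35.0 from counted turns). The wrist's tangential force, 2 to 4 N, is lower than the 11 N expected. I'll let go and see whether the screw eases back, which would show the springs are loaded.

```bash
python3 -m crank '[{"dp":[0,0,0],"turn":[0,0,0]},{"dp":[0,0,0],"turn":[0,0,0]},{"dp":[0,0,0],"turn":[0,0,0]},{"dp":[0,0,0],"turn":[0,0,0]},{"dp":[0,0,35],"turn":[0,0,0]},{"dp":[0,0,45],"turn":[0,0,0]},{"dp":[0,0,20],"turn":[0,0,0]},{"dp":[0,0,0],"turn":[0,0,0]}]' 1
python3 - <<'E'
from h import *
tool()
for n in ('side','top'):
    s=imaging.snapshot(n)
    try: platen(s)
    except Exception: print(n,'none')
    P=cloud(s); d=P[...,:2]*1000-[569.5,166.3]
    m=(P[...,2]>.285)&(P[...,2]<.302)&(abs(np.hypot(d[...,0],d[...,1])-85)<25); q=P[m]
    if len(q)>5:
        c=q.mean(0); print(n,'knob',len(q),c.round(4),np.degrees(np.arctan2(c[1]-.1663,c[0]-.5695)))
    if n=='side': save(s,'press_side',(225,130,425,280),4)
s=imaging.snapshot('wrist'); P=cloud(s); d=P[...,:2]*1000-[569.5,166.3]
m=(abs(P[...,2]-.295)<.007)&(abs(np.hypot(d[...,0],d[...,1])-85)<30); q=P[m]
if len(q): print('wrist knob',len(q),cv2.minEnclosingCircle(np.float32(q[:,:2]*1000)))
m=(abs(P[...,2]-.253)<.005)&(np.hypot(d[...,0],d[...,1])<19); print('hub top',np.median(P[m][:,2]))
E
```

```text
time: 39.05
tool_pos: [0.4888, 0.1907, 0.3671]
ee_rot: [2.671, 1.654, 0.004]
force: [-0.0, -0.3, -0.6]
width: 0.0852
t 39.05 tcp [488.8 190.7 367.1] jaw deg -26.48 z [ 0.002  0.001 -1.   ] F [-0.  -0.3 -0.6] w 85.2 q [-0.66  0.06  0.21  1.5  -0.01  1.58 -0.91]
platen top z 624 [86.26 88.81 91.51]
side knob 65 [0.4853 0.1882 0.2937] 165.4471657640934
platen top z 1165 [83.99 86.65 89.26]
top knob 68 [0.4897 0.1861 0.2938] 166.05483153178753
wrist knob 665 ((487.80780029296875, 191.74737548828125), 11.924339294433594)
hub top 0.2535889754051044
```

View pics/press_side.png

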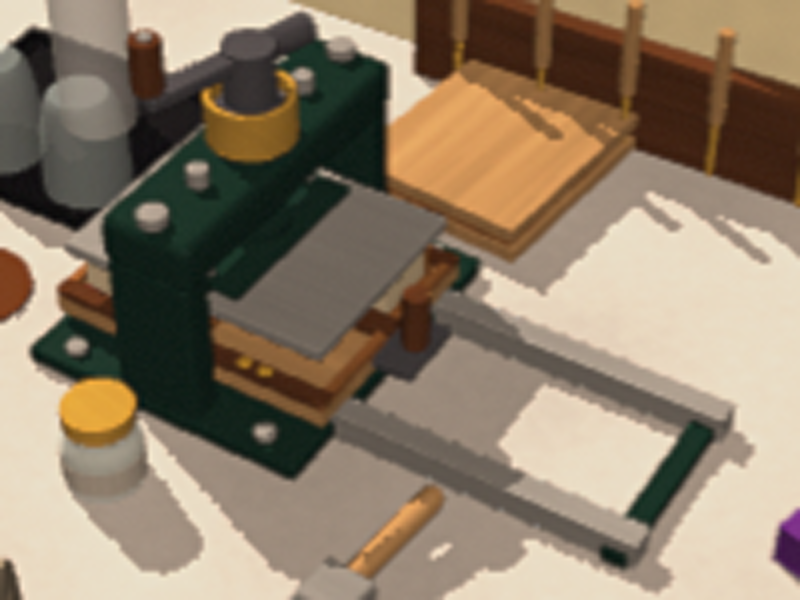

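The picture (last I can view but one) shows the bed home with its knob at (415,315), the platen over it, and the crank seated in the collar at (250,110). I can't tell from it whether platen and volumes touch, so I'll measure the platen's faces from the clouds.

```bash
python3 - <<'E'
from h import *
import pickle
now=imaging.snapshot('side')
for n,s in (('start',pickle.load(open('side0.pkl','rb'))),('now',now)):
    P=cloud(s); d=(P[...,:2]*1000-[569.5,166.3]); c,sn=np.cos(np.radians(-.95)),np.sin(np.radians(-.95))
    X=d[...,0]*c+d[...,1]*sn; Y=-d[...,0]*sn+d[...,1]*c; Z=P[...,2]*1000-1.7
    # follow image columns down across the platen's -y edge
    for xx in (-60,-40,40,60):
        uv=proj(s,[[.5695+xx/1000*c+.105*sn, .1663+xx/1000*sn-.105*c, .115 if n=='start' else .087]])[0].round().astype(int)
        u,v=uv; print(n,xx,[(int(X[j,u].round()),int(Y[j,u].round()),round(float(Z[j,u]),0)) for j in range(v-2,v+26,2)])
E
```

```text
start -60 [(-54, -102, 114.0), (-62, -108, 116.0), (-69, -112, 115.0), (-70, -112, 108.0), (7, -61, 18.0), (1, -65, 17.0), (-2, -67, 11.0), (-13, -75, 16.0), (-23, -81, 18.0), (-28, -84, 15.0), (-35, -88, 15.0), (-42, -93, 15.0), (-50, -98, 16.0), (-83, -120, 46.0)]
start -40 [(-36, -101, 115.0), (-42, -105, 114.0), (-47, -108, 112.0), (-57, -114, 115.0), (-56, -113, 106.0), (24, -61, 13.0), (11, -70, 19.0), (8, -72, 15.0), (-2, -78, 17.0), (-11, -84, 19.0), (-16, -87, 15.0), (-21, -90, 13.0), (-34, -98, 20.0), (-65, -118, 46.0)]
start 40 [(50, -98, 113.0), (39, -105, 116.0), (32, -109, 115.0), (23, -114, 116.0), (22, -115, 110.0), (108, -64, 18.0), (100, -69, 18.0), (96, -72, 14.0), (78, -82, 24.0), (70, -87, 23.0), (60, -93, 26.0), (60, -93, 17.0), (55, -96, 14.0), (16, -120, 47.0)]
start 60 [(65, -103, 116.0), (62, -105, 111.0), (50, -112, 115.0), (49, -113, 108.0), (150, -54, 5.0), (128, -67, 18.0), (124, -69, 13.0), (113, -76, 16.0), (106, -81, 15.0), (94, -87, 18.0), (79, -96, 25.0), (72, -100, 24.0), (43, -118, 46.0), (35, -122, 45.0)]
now -60 [(-54, -102, 88.0), (-58, -105, 8
[... 327 characters left out ...]
 40.0), (-23, -95, 38.0), (-28, -98, 35.0), (-37, -104, 37.0), (-50, -112, 43.0), (-59, -118, 46.0), (-56, -116, 34.0), (-62, -120, 33.0), (-62, -120, 25.0), (-67, -123, 22.0)]
now 40 [(44, -103, 89.0), (40, -105, 84.0), (27, -112, 89.0), (26, -113, 83.0), (38, -106, 64.0), (37, -107, 56.0), (-2, -130, 88.0), (-7, -133, 86.0), (-10, -135, 82.0), (-11, -136, 75.0), (-8, -134, 64.0), (-9, -134, 57.0), (-11, -136, 52.0), (-13, -137, 46.0)]
now 60 [(67, -102, 87.0), (59, -107, 88.0), (52, -112, 87.0), (47, -115, 84.0), (65, -104, 59.0), (63, -105, 53.0), (62, -106, 46.0), (57, -109, 43.0), (4, -140, 89.0), (-3, -144, 88.0), (-6, -146, 83.0), (-7, -147, 77.0), (-10, -149, 73.0), (-4, -145, 59.0)]
```

```bash
python3 - <<'E'
from h import *
import pickle
now=imaging.snapshot('side')
for n,s in (('start',pickle.load(open('side0.pkl','rb'))),('now',now)):
    P=cloud(s); d=(P[...,:2]*1000-[569.5,166.3]); c,sn=np.cos(np.radians(-.95)),np.sin(np.radians(-.95))
    X=d[...,0]*c+d[...,1]*sn; Y=-d[...,0]*sn+d[...,1]*c; Z=P[...,2]*1000-1.7
    lo,hi=(90,125) if n=='start' else (55,100)
    m=(abs(Y+113)<4)&(X>-80)&(X<80)&(Z>lo)&(Z<hi); print(n,'-y face z',np.percentile(Z[m],[0,2,10,50,90,98]).round(1),m.sum())
    m=(abs(X+88)<4)&(Y>-105)&(Y<-45)&(Z>lo)&(Z<hi); print(n,'-x face z',np.percentile(Z[m],[0,2,10,50,90,98]).round(1),m.sum())
    m=(abs(Y+107)<4)&(X>15)&(X<75)&(Z>44)&(Z<80); print(n,'book end z',np.percentile(Z[m],[2,50,98]).round(1) if m.any() else None,m.sum())
E
```

```text
start -y face z [101.3 103.2 105.8 112.  115.2 117.4] 129
start -x face z [102.3 103.4 105.7 110.5 114.9 116.3] 67
start book end z None 0
now -y face z [60.9 70.9 78.4 84.6 89.4 90.9] 124
now -x face z [75.4 76.3 78.7 84.7 88.2 89.5] 65
now book end z [44.6 55.  70.7] 53
```

The measured plate is about 12 mm thick, not the 18 mm I had taken: its underside is near 76 mm, so it is still just above the volumes (74 mm). The friction-only force and lack of easing back agree. So p ≈ 29 mm; roughly 0.45 turn more is needed. Regrip the knob.

```bash
python3 -m crank '[{"dp":[0,0,-40],"turn":[0,0,0]},{"dp":[0,0,-40],"turn":[0,0,0]},{"dp":[0,0,-18],"turn":[0,0,0]},{"dp":[0,0,0],"turn":[0,0,0]}]' 1
python3 -m crank '[{"dp":[0,0,0],"turn":[0,0,0]},{"dp":[0,0,0],"turn":[0,0,0]},{"dp":[0,0,0],"turn":[0,0,0]},{"dp":[0,0,0],"turn":[0,0,0]},{"dp":[0,0,0],"turn":[0,0,0]}]' 0 50
python3 -m crank '[{"dp":[6.3,13.3,0],"turn":[0,0,0]},{"dp":[6.9,13.1,0],"turn":[0,0,0]},{"dp":[0,0,0],"turn":[0,0,0]}]'
python3 -m crank '[{"dp":[10,11,0],"turn":[0,0,0]},{"dp":[11.4,9.3,0],"turn":[0,0,0]},{"dp":[0,0,0],"turn":[0,0,0]}]'
python3 - <<'E'
from h import *
t,_=tool(); d=t['tool_pos'][:2]*1000-[569.5,166.3]; a=np.arctan2(d[1],d[0]); print(np.hypot(*d),np.degrees(a),'tang',t['force'][:2]@[np.sin(a),-np.cos(a)])
E
```

```text
time: 39.8
tool_pos: [0.4879, 0.1903, 0.2671]
ee_rot: [2.671, 1.654, -0.003]
force: [0.5, -0.2, -0.4]
width: 0.0852
time: 40.42
tool_pos: [0.4878, 0.1912, 0.2685]
ee_rot: [-2.67, -1.654, -0.0]
force: [-4.7, 0.8, 5.7]
width: 0.0226
time: 40.8
tool_pos: [0.5011, 0.219, 0.2685]
ee_rot: [-2.668, -1.656, -0.001]
force: [-5.7, 3.6, 6.4]
width: 0.0227
time: 41.18
tool_pos: [0.5229, 0.2395, 0.2686]
ee_rot: [-2.668, -1.656, -0.003]
force: [-3.5, 5.7, 6.4]
width: 0.0226
t 41.17 tcp [522.9 239.5 268.6] jaw deg -26.34 z [ 0.001  0.002 -1.   ] F [-3.5  5.7  6.4] w 22.6 q [-0.67  0.2   0.2   1.55 -0.04  1.39 -0.94]
86.80681819262013 122.49814792709329 tang 0.07763078245840778
```

```bash
python3 -m crank '[{"dp":[13,6.8,0],"turn":[0,0,0]},{"dp":[14.1,4.9,0],"turn":[0,0,0]}]'
python3 -m crank '[{"dp":[14.7,2.2,0],"turn":[0,0,0]},{"dp":[14.8,-0.4,0],"turn":[0,0,0]}]'
python3 -m crank '[{"dp":[14.5,-2.9,0],"turn":[0,0,0]},{"dp":[13.8,-5.5,0],"turn":[0,0,0]}]'
python3 -m crank '[{"dp":[12.5,-7.7,0],"turn":[0,0,0]},{"dp":[11.2,-9.9,0],"turn":[0,0,0]}]'
python3 - <<'E'
from h import *
t,_=tool(); d=t['tool_pos'][:2]*1000-[569.5,166.3]; a=np.arctan2(d[1],d[0]); print(np.hypot(*d),np.degrees(a),'tang',t['force'][:2]@[np.sin(a),-np.cos(a)])
for n in ('side','top'):
    s=imaging.snapshot(n)
    try: platen(s)
    except Exception: print(n,'none')
E
```

```text
time: 41.42
tool_pos: [0.5495, 0.251, 0.2687]
ee_rot: [-2.667, -1.656, -0.002]
force: [-4.7, 3.7, 3.6]
width: 0.0228
time: 41.68
tool_pos: [0.5792, 0.2529, 0.2686]
ee_rot: [-2.667, -1.656, -0.002]
force: [-4.8, 4.6, 3.3]
width: 0.0226
time: 41.92
tool_pos: [0.6075, 0.2444, 0.2685]
ee_rot: [-2.667, -1.656, -0.002]
force: [-4.2, 3.7, 3.4]
width: 0.0224
time: 42.18
tool_pos: [0.6311, 0.2269, 0.2683]
ee_rot: [-2.667, -1.656, -0.002]
force: [-6.5, 4.3, 2.4]
width: 0.0223
t 42.17 tcp [631.1 226.9 268.3] jaw deg -26.32 z [-0.     0.003 -1.   ] F [-6.5  4.3  2.4] w 22.3 q [-0.57  0.42  0.23  1.28 -0.1   1.45 -0.81]
86.42828188450316 44.51481912002319 tang -7.620133293139396
platen top z 629 [84.91 87.57 90.14]
platen top z 1161 [82.46 85.2  87.83]
```

Now the plate stopped following the screw and the tangential force has climbed from about 3 to 7.6 N: it bears at last. One more millimetre.

```bash
python3 -m crank '[{"dp":[9.3,-11.6,0],"turn":[0,0,0]},{"dp":[7.1,-13,0],"turn":[0,0,0]}]'
python3 -m crank '[{"dp":[4.8,-14,0],"turn":[0,0,0]},{"dp":[2.3,-14.7,0],"turn":[0,0,0]},{"dp":[0,0,0],"turn":[0,0,0]}]'
python3 - <<'E'
from h import *
t,_=tool(); d=t['tool_pos'][:2]*1000-[569.5,166.3]; a=np.arctan2(d[1],d[0]); print(np.hypot(*d),np.degrees(a),'tang',t['force'][:2]@[np.sin(a),-np.cos(a)])
for n in ('side','top'):
    s=imaging.snapshot(n)
    try: platen(s)
    except Exception: print(n,'none')
E
```

```text
time: 42.52
tool_pos: [0.6472, 0.2026, 0.2682]
ee_rot: [-2.666, -1.657, -0.002]
force: [-4.8, 7.0, 3.0]
width: 0.0223
time: 42.9
tool_pos: [0.6544, 0.1721, 0.268]
ee_rot: [-2.669, -1.654, -0.0]
force: [-2.2, 2.7, 1.7]
width: 0.0225
t 42.9 tcp [654.4 172.1 268. ] jaw deg -26.44 z [-0.001  0.002 -1.   ] F [-2.2  2.7  1.7] w 22.5 q [-0.5   0.44  0.25  1.26 -0.11  1.46 -0.72]
85.10677698922245 3.9019039858503595 tang -2.80723412390458
platen top z 631 [84.81 87.35 89.82]
platen top z 1157 [82.21 84.93 87.45]
```

```bash
python3 -m crank '[{"dp":[0,0,0],"turn":[0,0,0]},{"dp":[0,0,0],"turn":[0,0,0]},{"dp":[0,0,0],"turn":[0,0,0]},{"dp":[0,0,0],"turn":[0,0,0]},{"dp":[0,0,35],"turn":[0,0,0]},{"dp":[0,0,45],"turn":[0,0,0]},{"dp":[0,0,20],"turn":[0,0,0]}]' 1 70
python3 -m crank '[{"dp":[-14,-1,0],"turn":[0,0,-0.173]},{"dp":[-14,-1,0],"turn":[0,0,-0.173]},{"dp":[-14,-1,0],"turn":[0,0,-0.173]},{"dp":[-14,-1,0],"turn":[0,0,-0.173]},{"dp":[-14,-1,0],"turn":[0,0,-0.173]},{"dp":[-15,-1,0],"turn":[0,0,-0.173]},{"dp":[0,0,0],"turn":[0,0,0]},{"dp":[0,0,0],"turn":[0,0,0]}]'
python3 - <<'E'
from h import *
tool()
s=imaging.snapshot('side'); platen(s)
s=imaging.snapshot('top'); platen(s)
s=imaging.snapshot('wrist'); P=cloud(s); d=P[...,:2]*1000-[569.5,166.3]
m=(abs(P[...,2]-.295)<.007)&(abs(np.hypot(d[...,0],d[...,1])-85)<30); q=P[m]
c,r=cv2.minEnclosingCircle(np.float32(q[:,:2]*1000)); print('wrist knob',len(q),c,r,np.degrees(np.arctan2(c[1]-166.2,c[0]-569.3)))
m=(abs(P[...,2]-.253)<.006)&(np.hypot(d[...,0],d[...,1])<60); q=P[m]; print('hub/arm',np.median(q[:,2]),cv2.minAreaRect(np.float32(q[:,:2]*1000)))
E
```

```text
time: 43.88
tool_pos: [0.6556, 0.1711, 0.3711]
ee_rot: [2.67, 1.652, 0.006]
force: [0.4, -0.3, -0.1]
width: 0.0856
time: 44.88
tool_pos: [0.5704, 0.1654, 0.3679]
ee_rot: [3.139, 0.117, 0.001]
force: [0.2, 0.2, 0.1]
width: 0.0855
t 44.88 tcp [570.4 165.4 367.9] jaw deg -85.72 z [ 0. -0. -1.] F [0.2 0.2 0.1] w 85.5 q [-0.67  0.23  0.39  1.33 -0.09  1.6  -1.79]
platen top z 619 [84.91 87.44 90.22]
platen top z 1156 [82.43 85.17 87.86]
wrist knob 740 (608.4019165039062, 241.73167419433594) 11.912171363830566 62.62989461595144
hub/arm 0.25290233321149613 ((570.975341796875, 168.44595336914062), (113.91551971435547, 38.85723876953125), 53.18989562988281)
```

The crank eased back 59° (1.6 mm) to about the stated 0.031 limit, while the platen stays put on the volumes (side 87.4, top 85.2 mm raw, unchanged). Now regrip the hub with the jaws across the arm.

```bash
python3 -m crank '[{"dp":[-1,0.6,0],"turn":[0,0,0.17]},{"dp":[0,0,0],"turn":[0,0,0.17]},{"dp":[0,0,0],"turn":[0,0,0.17]},{"dp":[0,0,-20],"turn":[0,0,0.17]},{"dp":[0,0,-35],"turn":[0,0,0.17]},{"dp":[0,0,-35],"turn":[0,0,0.165]},{"dp":[0,0,-30],"turn":[0,0,0]},{"dp":[0,0,-20],"turn":[0,0,0]},{"dp":[0,0,-10],"turn":[0,0,0]},{"dp":[0,0,0],"turn":[0,0,0]}]' 1
python3 -m crank '[{"dp":[0,0,0],"turn":[0,0,0]}]'
python3 - <<'E'
from h import *
tool()
E
```

```text
time: 46.28
tool_pos: [0.569, 0.1659, 0.2175]
ee_rot: [2.69, 1.624, -0.001]
force: [0.1, 0.6, 0.4]
width: 0.0854
time: 46.4
tool_pos: [0.5695, 0.1661, 0.2188]
ee_rot: [2.689, 1.623, 0.002]
force: [0.5, -0.3, 0.9]
width: 0.0854
t 46.4 tcp [569.5 166.1 218.8] jaw deg -27.78 z [ 0.001  0.    -1.   ] F [ 0.5 -0.3  0.9] w 85.4 q [-0.59  0.27  0.27  1.58 -0.07  1.3  -0.79]
```

```bash
python3 -m crank '[{"dp":[0,0,-4],"turn":[0,0,0]},{"dp":[0,0,0],"turn":[0,0,0]}]' 1
python3 -m crank '[{"dp":[0,0,0],"turn":[0,0,0]},{"dp":[0,0,0],"turn":[0,0,0]},{"dp":[0,0,0],"turn":[0,0,0]},{"dp":[0,0,0],"turn":[0,0,0]},{"dp":[0,0,0],"turn":[0,0,0]}]' 0 70
python3 -m crank '[{"dp":[0,0,4],"turn":[0,0,0]},{"dp":[0,0,5],"turn":[0,0,0]},{"dp":[0,0,6],"turn":[0,0,0]},{"dp":[0,0,8],"turn":[0,0,0]},{"dp":[0,0,12],"turn":[0,0,0]},{"dp":[0,0,15],"turn":[0,0,0]},{"dp":[0,0,10],"turn":[0,0,0]},{"dp":[0,0,0],"turn":[0,0,0]},{"dp":[0,0,0],"turn":[0,0,0]}]'
python3 - <<'E'
from h import *
tool()
s=imaging.snapshot('side'); platen(s)
s=imaging.snapshot('wrist'); P=cloud(s); T=telemetry.sense()['tool_pos']
d=np.hypot(P[...,0]-T[0],P[...,1]-T[1]); m=(P[...,2]>T[2]+.06)&(P[...,2]<T[2]+.09)&(abs(d-.085)<.03); q=P[m]
print('knob top rel tcp',len(q),(np.median(q[:,2])-T[2]) if len(q) else None,(q[:,:2].mean(0)-T[:2]) if len(q) else None)
E
```

```text
time: 46.65
tool_pos: [0.569, 0.166, 0.2139]
ee_rot: [2.69, 1.623, 0.0]
force: [-0.7, 0.2, 0.6]
width: 0.0856
time: 47.28
tool_pos: [0.5685, 0.1664, 0.2142]
ee_rot: [-2.689, -1.623, 0.001]
force: [-5.2, -0.3, 4.9]
width: 0.0386
time: 48.4
tool_pos: [0.5688, 0.166, 0.2735]
ee_rot: [-2.69, -1.623, 0.001]
force: [-0.3, 0.1, -5.7]
width: 0.0382
t 48.4 tcp [568.8 166.  273.5] jaw deg -27.79 z [-0. -0. -1.] F [-0.3  0.1 -5.7] w 38.2 q [-0.59  0.24  0.28  1.5  -0.07  1.41 -0.79]
platen top z 627 [84.84 87.48 89.94]
knob top rel tcp 12496 0.0810264182455453 [0.03187161 0.06039925]
```

```bash
python3 -m crank '[{"dp":[-11.4,26.8,0],"turn":[0,0,-0.052]},{"dp":[-11.4,26.8,0],"turn":[0,0,-0.052]},{"dp":[-11.4,26.8,0],"turn":[0,0,-0.052]},{"dp":[-11.4,26.8,0],"turn":[0,0,-0.052]},{"dp":[-11.4,26.8,0],"turn":[0,0,-0.052]},{"dp":[-11.4,26.8,0],"turn":[0,0,-0.052]},{"dp":[-11.4,26.8,0],"turn":[0,0,-0.052]},{"dp":[-11.2,26.6,0],"turn":[0,0,-0.052]},{"dp":[0,0,0],"turn":[0,0,0]}]'
python3 -m crank '[{"dp":[0,0,-40],"turn":[0,0,0]},{"dp":[0,0,-45],"turn":[0,0,0]},{"dp":[0,0,-45],"turn":[0,0,0]},{"dp":[0,0,-45],"turn":[0,0,0]},{"dp":[0,0,-30],"turn":[0,0,0]},{"dp":[0,0,-14],"turn":[0,0,0]},{"dp":[0,0,0],"turn":[0,0,0]},{"dp":[0,0,0],"turn":[0,0,0]}]'
```

```text
time: 49.62
tool_pos: [0.4759, 0.383, 0.2729]
ee_rot: [-2.964, -1.038, 0.002]
force: [0.1, -0.3, -4.1]
width: 0.0385
time: 50.62
tool_pos: [0.4789, 0.3808, 0.0564]
ee_rot: [-2.966, -1.032, -0.003]
force: [0.8, 0.0, -4.3]
width: 0.0385
```

```bash
python3 -m crank '[{"dp":[0,0,-7],"turn":[0,0,0]},{"dp":[0,0,-5],"turn":[0,0,0]},{"dp":[0,0,-3],"turn":[0,0,0]},{"dp":[0,0,0],"turn":[0,0,0]},{"dp":[0,0,0],"turn":[0,0,0]}]'
python3 -m crank '[{"dp":[0,0,-1],"turn":[0,0,0]},{"dp":[0,0,0],"turn":[0,0,0]}]'
```

```text
time: 51.25
tool_pos: [0.478, 0.3804, 0.0405]
ee_rot: [-2.967, -1.033, -0.0]
force: [-4.0, -1.8, 5.9]
width: 0.0386
time: 51.5
tool_pos: [0.4781, 0.3805, 0.0404]
ee_rot: [-2.967, -1.032, -0.001]
force: [-8.1, -5.0, 15.0]
width: 0.0386
```

The crank is down on the pad (TCP z 40.4, same as at the pick). Release, rise, check everything.

```bash
python3 -m crank '[{"dp":[0,0,0],"turn":[0,0,0]},{"dp":[0,0,0],"turn":[0,0,0]},{"dp":[0,0,0],"turn":[0,0,0]},{"dp":[0,0,0],"turn":[0,0,0]}]' 1
python3 -m crank '[{"dp":[0,0,30],"turn":[0,0,0]},{"dp":[0,0,45],"turn":[0,0,0]},{"dp":[0,0,50],"turn":[0,0,0]},{"dp":[0,0,50],"turn":[0,0,0]},{"dp":[0,0,50],"turn":[0,0,0]},{"dp":[0,0,25],"turn":[0,0,0]},{"dp":[0,0,0],"turn":[0,0,0]},{"dp":[0,0,0],"turn":[0,0,0]}]'
python3 - <<'E'
from h import *
import pickle
tool(); s=imaging.snapshot('wrist'); P=cloud(s)
hub=proj(s,[[.478,.3805,.079]])[0]; print('hub px',hub)
near=np.hypot(P[...,0]-.49,P[...,1]-.39)<.11
k=(abs(P[...,2]-.121)<.006)&near; kc=P[k].mean(0); print('knob',k.sum(),kc.round(4))
m=(abs(P[...,2]-.079)<.006)&(np.hypot(P[...,0]-.478,P[...,1]-.381)<.026); q=P[m]; print('hub top',len(q),q.mean(0).round(4))
A=np.c_[q[:,:2]-q[:,:2].mean(0),np.ones(len(q))]; n=np.linalg.lstsq(A,q[:,2],rcond=None)[0]; print('tilt deg',np.degrees(np.hypot(n[0],n[1])),'knob-hub',(kc-q.mean(0)).round(4))
C=s['color'].astype(int); m=(C[...,0]>1.4*C[...,2])&(P[...,2]<.012)&(np.hypot(P[...,0]-.479,P[...,1]-.381)<.07)
print('pad',cv2.minEnclosingCircle(np.float32(P[m][:,:2]*1000)))
a=imaging.snapshot('side'); platen(a); t=imaging.snapshot('top'); platen(t)
t0=pickle.load(open('top0.pkl','rb')); P0=cloud(t0); P1=cloud(t)
for nme,b,zl,zh in (('jar',(240,235,275,275),.05,.09),('weight',(430,120,465,155),.04,.09),('tumb',(130,140,210,185),.06,.1)):
    rect(P0,b,zl,zh,nme+' 0'); rect(P1,b,zl,zh,nme+' 1')
w=s['color'][40:280,200:440]; o=t['color'][100:260,120:440]
im=np.hstack([cv2.resize(w,(300,300)),cv2.resize(o,(500,250))[:250] if 0 else cv2.copyMakeBorder(cv2.resize(o,(500,250)),0,50,0,0,cv2.BORDER_CONSTANT)])
cv2.imwrite('pics/final.png',im[:,:,::-1])
E
```

```text
time: 52.0
tool_pos: [0.478, 0.3802, 0.0387]
ee_rot: [2.967, 1.032, 0.0]
force: [-0.1, -0.5, 0.6]
width: 0.085
time: 53.0
tool_pos: [0.4777, 0.38, 0.2877]
ee_rot: [2.966, 1.032, -0.002]
force: [-0.6, 1.1, 0.4]
width: 0.0856
t 53.0 tcp [477.7 380.  287.7] jaw deg -51.62 z [-0.001 -0.001 -1.   ] F [-0.6  1.1  0.4] w 85.6 q [-0.9   0.28  0.19  1.42 -0.05  1.45 -1.61]
hub px [320.23543068 171.03803387]
knob 407 [0.545  0.4342 0.1214]
hub top 892 [0.4791 0.3803 0.0793]
tilt deg 1.8177975194218672 knob-hub [0.0658 0.0538 0.0422]
pad ((478.2121276855469, 381.5032958984375), 50.01669692993164)
platen top z 621 [84.96 87.54 90.01]
platen top z 1153 [82.67 85.26 87.83]
jar 0 320 z 0.0688 rect [374.2 167.2] [51.2 52.4] 1.5
jar 1 319 z 0.0692 rect [374.3 167.3] [52.  51.2] 89.4
weight 0 238 z 0.0466 rect [ 699.6 -369.3] [51.9 53.9] 13.7
weight 1 229 z 0.0465 rect [ 700.6 -369.8] [54.4 50.5] 59.5
tumb 0 837 z 0.0914 rect [625.3 413.9] [103.5 147.1] 24.9
tumb 1 838 z 0.0916 rect [625.6 414.1] [103.1 147.7] 24.4
```

All numeric checks are good (the viewer is spent). One last check of the bed knob, then hand in.

```bash
python3 - <<'E'
from h import *
from workcell import finish_job
t=imaging.snapshot('top'); P=cloud(t)
m=(abs(P[...,2]-.0875)<.006)&(P[...,1]<.045)&(P[...,1]>-.02)&(abs(P[...,0]-.566)<.02); print('bed knob',m.sum(),P[m].mean(0).round(4))
tool(); finish_job()
E
```

```text
bed knob 51 [0.5691 0.0292 0.0868]
t 53.2 tcp [477.7 380.  287.7] jaw deg -51.62 z [-0.001 -0.001 -1.   ] F [-0.9  0.3  0.5] w 85.2 q [-0.9   0.28  0.19  1.42 -0.05  1.45 -1.61]
the job is handed in; nothing more can be done
```

I completed every step and handed the job in at 53 s; no verdict came back, so what follows rests on my own measurements.

- **Volumes:** Only volumes 1 and 4 were on the table. I laid volume 1 in bay 1 and then volume 4 in bay 4. Both measured within 1 mm of the bay centre and flat. I left the purple look-alike alone.
- **Bed:** I pushed it about 237 mm until the force rose against the stop. The knob was still in that place at the last check.
- **Crank and platen:** I seated the crank fully on the hex and wound it clockwise. The platen stopped following the screw and the knob force rose from about 3 N to about 8 N. When I let go, the crank eased back about 1.6 mm, as described, and the platen stayed on the volumes.
- **Crank on its pad:** It stands about 1.5 mm from the pad's centre. The tilt fit read 1.8°, but the knob height and position fit an upright crank.
- **Other things:** The jar, paperweight and tumblers had moved no more than 1 mm, which is within measuring error. I did not re-measure the brush or bottle, and nothing went near them.

**Checks that disagreed or failed:**
- I first took the platen to be pressing about 5 mm too early, because its visible plate is about 12 mm thick rather than 18 mm. The low knob force showed the error, so I gripped the knob again and wound further.
- I could not measure the load on each volume separately; I inferred it from the stopped platen and the rise in force.
- The last composite picture could not be viewed because the viewer's limit was reached, so the final checks are numeric only.

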